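# Fetch the crucible from behind the reagent bottles

## Robot

A 6-joint arm with a two-finger parallel gripper is mounted at the origin on the work surface. World frame = base frame: x ahead of the robot, y to its left, z up, the work surface at z = 0. Lengths are in m, angles in rad, forces in N, time in s.
With the tool pointing down it reaches from about 0.35 to 0.975 m from the base axis. Payload 4.9 kg.
Tool frame: the origin (TCP) lies at the very end of the fingers, on their centre line; the grasp point (between the pads) lies 19 mm behind it (manip.hold_point_z is the distance from the TCP to the grasp point, in m); z points along the fingers, x is the direction in which the jaws open and shut, and the axes are right-handed (so a half turn about z gives the same grasp; the last joint's range is limited). The gripper opens to 85 mm and grips with 20 to 120 N. Pads are 22 mm wide; open, the fingers measure 114 mm over their backs; the gripper's body (76 mm by 85 mm) begins 54 mm behind the grasp point. The pads swing forward as they close: fully open they stand 13 mm farther back than shut.
Start: joints at [1.125, 0.053, 1.613, -0, 1.476, -0.119], TCP at [0.201, 0.592, 0.231] pointing down, gripper open.
Joint ranges: [-3.01, 3.01], [-1.01, 2.22], [0.06, 2.58], [-1.02, 4.17], [0.09, 2.62], [-3.14, 3.14]. Speed limits (rad/s): [2.57, 2.57, 3.14, 3.14, 3.14, 3.14].

## Interface

Orientations are given as a unit quaternion [w, x, y, z].
In Python, from plant import manip gives the robot as it stands.
- The arm moves only by the shell command python3 -m handwheel 'ROWS' [OPENING]. ROWS is JSON, a list of rows, each an object of numbers: "dx", "dy", "dz": the shift along the tool's x, y, z in m; "ax", "ay", "az": the turn, a rotation vector about the tool's x, y, z in rad. In form: [{"dx": .., "dy": .., "dz": .., "ax": .., "ay": .., "az": ..}, ...]. A call has 1 to 5 rows; each row is the pose to reach, as a shift and turn from the pose commanded when the call began, along the tool's axes at that moment; what a row does not reach only later rows make up. A row lasts 1/8 s, in which the tool goes at most 62.5 mm and 10.7 degrees, less where a joint would pass 70% of its speed; a pose out of reach is approached as far as the arm can. A call with a gripper value outside its range is refused whole. OPENING is the closure in counts, from 0 (fully open) to 255 (shut), set as the call begins (- or left out, the last holds). The fingers move at their own pace and stop on an object; the grip force is fixed at half the most. Time passes only in rows, so rows that repeat a pose let the fingers close. It gives the time, the measured TCP pose, the force and the opening at its end, in the units of the state.
- manip.state(): the state, without advancing time (a new reading comes with each control period).
- manip.grab_frame(name): name is "scene" or "top" or "wrist"; returns a dict with "image" (384x512x3 uint8, blue, green, red), "z_map" (384x512 float32, m along the optical axis (not along the pixel's ray), 0 where there is no reading), "K" (3x3 intrinsics, pixels), "xyz" and "rotation" of the camera in the world. Camera axes: x right, y up, looking along -z (the intrinsics and any distortion apply to the point x, -y, -z); pixel columns grow to the right and rows downward; lengths in m; the calibration is good to about 2 mm. A picture is of the moment at which its call begins.
- manip.job_done(): hands the job in, once; it reports no verdict.
The state is a dict: "time": time; "joint_pos": joint angles; "joint_vel": joint speeds; "joint_efforts": joint torques, N m; "tool_pos": TCP position; "tool_rot": TCP orientation; "contact_force": force on the tool from outside, world axes, zero at the start; "ft_torque": the same for the moment, N m; "gripper_width": opening from 0.0 (shut) to 1.0 (fully open).
Only numpy, scipy, OpenCV 4.12 (cv2) and the standard library are available. Lean on these libraries where they do the work, as an engineer would, in place of code of your own. Each camera call takes 0.05 s, during which the arm holds its last target.

## Task

Clear the three reagent bottles (tall, square, squat) out of the blue spill tray and stand all of them on the black rubber mat, then fetch the small porcelain crucible that was hemmed in behind them and set it upright on the middle of the balance pan. Only then put each bottle back upright in the very place in the tray where that bottle stood at the start. Leave the beaker, wash bottle and mortar where they are, and tip nothing over.

Things in the scene. Friction and masses are not known exactly. Their poses are not given: they have to be found in the camera images.
- tall_bottle_center (a point): Tall round amber glass bottle with a paper band, 150 mm high overall, body 58 mm in diameter up to 85 mm, sloping shoulder up to 110 mm, about 0.26 kg, closed with a black round cap 34 mm in diameter that is the top 28 mm of it, over a 12 mm neck slightly thinner than the cap; it can be lifted by the cap from above. The point is its centre, half-way up on its upright axis; z up its axis.
- square_bottle_center (a point): White plastic bottle of square section, 132 mm high overall, body 48 x 48 mm up to 82 mm, short shoulder up to 91 mm, about 0.2 kg, closed with a black round cap 32 mm in diameter that is the top 28 mm of it, over a 12 mm neck slightly thinner than the cap; it can be lifted by the cap from above. The point is its centre, half-way up on its upright axis; z up its axis.
- squat_jar_center (a point): Squat round amber glass jar with a paper band, the widest and lowest of the three, 118 mm high overall, body 64 mm in diameter up to 70 mm, shoulder up to 79 mm, about 0.28 kg, closed with a black round cap 44 mm in diameter that is the top 28 mm of it, over a 12 mm neck slightly thinner than the cap; it can be lifted by the cap from above. The point is its centre, half-way up on its upright axis; z up its axis.
- crucible_center (a point): Small open crucible of white porcelain, 46 mm in outer diameter (34 mm at the foot), almost straight sided above 7 mm, 34 mm high, wall 3 mm, about 60 g; it stands in the tray among the three bottles, which leave only about 5 to 20 mm round it. The point is its centre, half-way up (17 mm over its underside); z up its axis.
- tray_floor (a point): Blue painted spill tray, fixed, 210 mm along its x by 260 mm along its y, rim 16 mm high and 4 mm thick, floor 4 mm thick. The bottles and the crucible stand on its floor at the start, one bottle on the robot's side of the crucible and one to each side of it; which bottle stands where changes. The point is the centre of the floor's upper face; z up.
- mat_top (a point): Black rubber mat, fixed, the side area for the bottles: 300 mm along its x by 150 mm along its y, 4 mm thick; it lies to the left or the right of the tray. The point is the centre of its upper face, x along its length, z up.
- pan (a point): Round brushed steel pan, 120 mm in diameter, on top of a fixed white laboratory balance (220 x 170 mm, 56 mm high); the balance stands on the other side of the tray from the mat. The pan's upper face is flat, without rim, 72 mm over the bench and does not give. The point is the centre of that face; z up.
- beaker: Bystander: glass beaker, 70 mm in diameter, 95 mm high. Origin: centre of its underside. Leave it alone.
- wash_bottle: Bystander: white round plastic wash bottle with a red cap and a bent spout, 66 mm in diameter, about 158 mm high. Origin: centre of its underside. Leave it alone.
- mortar: Bystander: white porcelain bowl (mortar), 96 mm in diameter, 50 mm high. Origin: centre of its underside. Leave it alone.

How it is judged:
By the outcome, as a careful person would: the job done as asked, in the order asked, and still so for the second after the job is handed in, with the robot touching nothing.
It also fails if it takes over 144 s, if anything falls off the work surface, if the arm or the gripper's body presses on something with over 40 N, if the wrist force passes 120 N, or if a joint passes its speed limit or range.

## Working session

There is one attempt and no reset: what is moved stays moved. The work goes in short steps, Python scripts to look and compute and a shell command to move; the robot and the scene stay as the last step left them, time stands still between calls to the robot, and variables do not carry over. Pictures are saved under pics/ and viewed, and the job is handed in when it is done.

```bash
ls; mkdir -p pics
python3 - <<'E'
from plant import manip
import cv2,numpy as np
print(manip.state())
print(manip.hold_point_z)
for n in ["scene","top","wrist"]:
    f=manip.grab_frame(n); cv2.imwrite(f"pics/{n}0.png",f["image"]); np.savez(f"{n}0.npz",**f); print(n,f["K"].tolist(),f["xyz"],np.round(f["rotation"],3).tolist())
E
```

```text
pics
{'time': 0.0, 'joint_pos': array([ 1.12500612e+00,  5.33680049e-02,  1.61425953e+00,  1.84158612e-05,
        1.47600832e+00, -1.18968932e-01]), 'joint_vel': array([-0.00069005,  0.00074761,  0.00088389, -0.00153418, -0.00166454,
        0.00193099]), 'joint_efforts': array([ 1.22156252e-03, -3.93701327e+01, -3.70172024e+01, -6.11573682e-05,
        7.25929698e-03, -2.47681436e-05]), 'tool_pos': array([0.20035781, 0.59137098, 0.2300767 ]), 'tool_rot': array([ 4.84456489e-04,  8.12722116e-01,  5.82650597e-01, -8.99477374e-04]), 'contact_force': array([ 0.19649973, -0.90151842,  0.43614119]), 'ft_torque': array([-0.00363562,  0.02786592, -0.02007055]), 'gripper_width': 1.0001162958490992}
0.0187
scene [[418.50637627389364, 0.0, 256.5157980405138], [0.0, 418.50637627389364, 194.0471037650608], [0.0, 0.0, 1.0]] [1.0917535  0.23220625 0.9477545 ] [0.51, 0.144, 0.229, 0.816]
top [[355.9117279086676, 0.0, 255.8201591585614], [0.0, 355.9117279086676, 189.46363812865582], [0.0, 0.0, 1.0]] [ 0.44170797 -0.01408877  1.04345982] [-0.702, -0.077, 0.055, 0.706]
wrist [[266.2289689771184, 0.0, 251.9332444206379], [0.0, 266.2289689771184, 192.5511647124671], [0.0, 0.0, 1.0]] [0.12620037 0.61815647 0.37220412] [0.803, -0.128, -0.091, 0.575]
```

View pics/scene0.png

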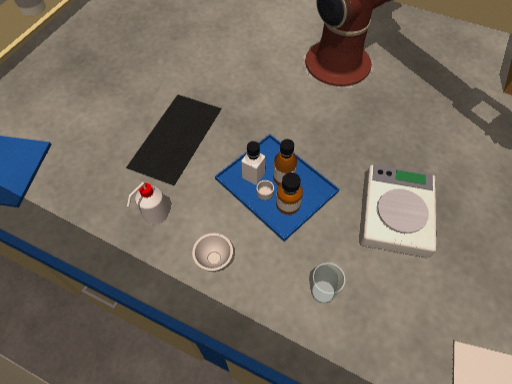

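View pics/top0.png

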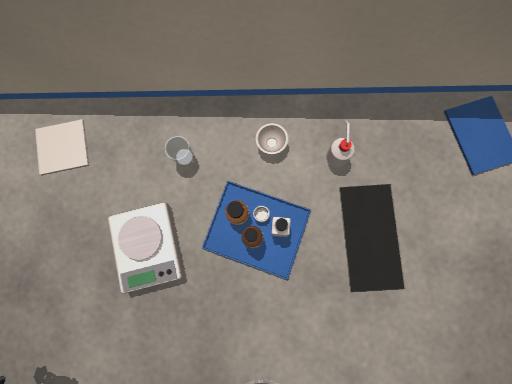

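The top view shows the tray at about (257,230), with the mat to its right at (372,237) and the pan to its left at (140,238). The caps are near (236,210), (253,236) and (282,225), and the crucible is at (262,214). Next I'll measure these from depth.

```bash
cat > h.py <<'E'
import numpy as np,cv2
from scipy.spatial.transform import Rotation as R
from scipy.optimize import least_squares
def rot(q): 
    q=np.asarray(q); return R.from_quat([q[1],q[2],q[3],q[0]]) 
def cloud(f):
    z=f["z_map"].astype(float);K=f["K"];h,w=z.shape
    u,v=np.meshgrid(np.arange(w),np.arange(h))
    p=np.stack([(u-K[0,2])/K[0,0]*z,-(v-K[1,2])/K[1,1]*z,-z],-1)
    q=f["rotation"]; M=rot(q).as_matrix() if np.size(q)==4 else np.asarray(q)
    P=p@M.T+f["xyz"]; P[z==0]=np.nan
    return P
def proj(f,X):
    M=rot(f["rotation"]).as_matrix(); p=(np.asarray(X)-f["xyz"])@M
    return f["K"][0,0]*p[...,0]/-p[...,2]+f["K"][0,2], -f["K"][1,1]*p[...,1]/-p[...,2]+f["K"][1,2]
def circ(p):
    s=least_squares(lambda a:np.hypot(p[:,0]-a[0],p[:,1]-a[1])-a[2],[*p.mean(0)[:2],.02],loss='soft_l1',f_scale=.002); return s.x
E
python3 - <<'E'
from h import *
for n in ["top","scene"]:
    f=np.load(n+"0.npz"); P=cloud(f); im=f["image"].astype(int); Z=P[...,2]
    b,g,r=im[...,0],im[...,1],im[...,2]
    print(n,"bench z",np.nanmedian(Z[(np.abs(P[...,0]-.4)<.1)&(np.abs(P[...,1])<.05)&(r>60)]))
    reg=(P[...,0]>.25)&(P[...,0]<.8)&(abs(P[...,1])<.6)
    # tray blue
    def rect(m,name):
        m=cv2.morphologyEx((m&reg).astype(np.uint8),cv2.MORPH_OPEN,np.ones((3,3)))
        nn,l,s,c=cv2.connectedComponentsWithStats(m); k=1+np.argmax(s[1:,4]); q=P[l==k]; q=q[~np.isnan(q[:,0])]
        (cx,cy),wh,a=cv2.minAreaRect((q[:,:2]*1000).astype(np.float32)); print(name,cx,cy,wh,a,"z",np.percentile(q[:,2],[5,50,95]))
        return l==k
    rect((b>r+50)&(b>g+30),"tray")
    rect((b<40)&(r<40)&(g<40)&(P[...,1]<-.15)&(Z<.02),"mat")
    m=(Z>.055)&reg
    m=m.astype(np.uint8); nn,l,s,c=cv2.connectedComponentsWithStats(m)
    for k in range(1,nn):
        if s[k,4]<20: continue
        q=P[l==k]; zt=np.percentile(q[:,2],97); t=q[q[:,2]>zt-.006]
        print(s[k],np.round(c[k]),"top",zt,t[:,:2].mean(0),len(t),(t.max(0)-t.min(0))[:2])
    pm=reg&(abs(Z-.072)<.006)&(P[...,1]>.2); 
    q=P[pm]; 
    if len(q): print("pan",cv2.minEnclosingCircle((q[:,:2]*1000).astype(np.float32)),q.mean(0))
    big=cv2.resize(f["image"][150:300,190:330] if n=="top" else f["image"][120:250,200:350],None,fx=5,fy=5,interpolation=2); cv2.imwrite(f"pics/{n}z.png",big)
E
```

```text
top bench z 0.0017471465428464672
tray 522.224609375 16.918472290039062 (258.9967956542969, 207.5466766357422) 70.06681060791016 z [0.00136421 0.00454244 0.01370364]Traceback (most recent call last):
  File "<stdin>", line 14, in <module>
  File "<stdin>", line 10, in rect
    return _wrapfunc(a, 'argmax', axis=axis, out=out, **kwds)
    return bound(*args, **kwds)
ValueError: attempt to get argmax of an empty sequence
```

View pics/wrist0.png

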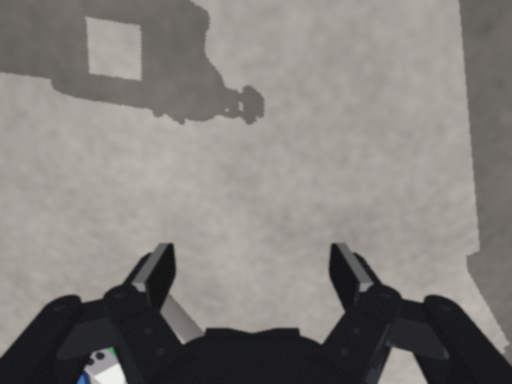

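```bash
cat >> h.py <<'E'
def rayz(f,u,v,z):
    M=rot(f["rotation"]).as_matrix();K=f["K"]
    u=np.asarray(u,float);v=np.asarray(v,float)
    d=np.stack([(u-K[0,2])/K[0,0],-(v-K[1,2])/K[1,1],-np.ones_like(u)],-1)@M.T
    return f["xyz"]+d*((z-f["xyz"][2])/d[...,2])[...,None]
E
python3 - <<'E'
from h import *
for n in ["top","scene"]:
    f=np.load(n+"0.npz"); P=cloud(f); im=f["image"].astype(int); Z=P[...,2]
    b,g,r=im[...,0],im[...,1],im[...,2]
    V,U=np.mgrid[:384,:512]
    P0=rayz(f,U,V,0.004)
    reg=(P0[...,0]>.25)&(P0[...,0]<.85)&(abs(P0[...,1])<.6)
    print(n,"nan frac",np.isnan(Z).mean(), "zero",(f["z_map"]==0).mean())
    def comp(m,name,z):
        m=cv2.morphologyEx((m&reg).astype(np.uint8),cv2.MORPH_OPEN,np.ones((3,3)))
        nn,l,s,c=cv2.connectedComponentsWithStats(m); k=1+np.argmax(s[1:,4])
        q=rayz(f,U[l==k],V[l==k],z)
        (cx,cy),wh,a=cv2.minAreaRect((q[:,:2]*1000).astype(np.float32)); print(name,cx,cy,wh,a,"z",np.nanmedian(Z[l==k]))
    comp((b>r+50)&(b>g+30),"tray",.006)
    mx=(im.max(-1)<45)&(P0[...,1]<-.13)
    comp(mx,"mat",.004)
    m=((Z>.055)&reg).astype(np.uint8); nn,l,s,c=cv2.connectedComponentsWithStats(m)
    for k in range(1,nn):
        if s[k,4]<20: continue
        q=P[l==k]; zt=np.percentile(q[:,2],97); t=q[q[:,2]>zt-.006]
        print(s[k],np.round(c[k]),"top",zt.round(3),t[:,:2].mean(0).round(4),len(t),(t.max(0)-t.min(0))[:2].round(3))
    pm=reg&(abs(Z-.072)<.006)&(P[...,1]>.2); q=P[pm]
    if len(q): print("pan",cv2.minEnclosingCircle((q[:,:2]*1000).astype(np.float32)),q.mean(0))
    big=cv2.resize(f["image"][170:290,190:330] if n=="top" else f["image"][120:250,200:350],None,fx=5,fy=5,interpolation=2); cv2.imwrite(f"pics/{n}z.png",big)
E
```

```text
top nan frac 0.004084269205729167 zero 0.004084269205729167
tray 523.231689453125 17.130661010742188 (260.9532165527344, 209.9939422607422) 70.1323013305664 z 0.0045459862228847125
mat 415.4109191894531 -276.100830078125 (49.62641143798828, 55.56432342529297) 73.03585052490234 z 0.004674444772270636
[329 121  25  42 532] [342. 148.] top 0.153 [ 0.7611 -0.2254] 48 [0.051 0.006]
[165 136  26  27 313] [177. 148.] top 0.097 [0.7453 0.2377] 95 [0.067 0.066]
[225 200  23  24 435] [236. 212.] top 0.125 [0.5651 0.0703] 212 [0.042 0.04 ]
[ 108  203   72   89 4123] [143. 248.] top 0.075 [0.4944 0.3359] 1471 [0.117 0.12 ]
[271 217  19  19 329] [280. 226.] top 0.138 [ 0.5241 -0.0499] 120 [0.031 0.03 ]
[241 226  22  22 383] [251. 236.] top 0.157 [0.4963 0.0276] 142 [0.032 0.03 ]
pan ((605.3654174804688, 291.92327880859375), 178.3739013671875) [0.50606255 0.33137336 0.07242214]
scene nan frac 0.003987630208333333 zero 0.003987630208333333
tray 521.4039306640625 15.173049926757812 (258.2342834472656, 211.1793975830078) 69.8495864868164 z 0.004686237142276117
mat 499.96466064453125 -313.2442626953125 (296.753662109375, 148.30552673339844) 3.4054925441741943 z 0.004472044771116235
[ 274  139   29   67 1300] [288. 175.] top 0.155 [0.4995 0.0261] 136 [0.034 0.032]
[241 141  24  34 533] [253. 159.] top 0.138 [ 0.5269 -0.0512] 110 [0.03  0.031]
[ 365  165   71   85 4491] [402. 206.] top 0.075 [0.498  0.3344] 1700 [0.12  0.119]
[127 183  38  33 790] [148. 199.] top 0.154 [ 0.7678 -0.2269] 65 [0.053 0.008]
[312 263  33  36 537] [328. 279.] top 0.097 [0.7427 0.2353] 160 [0.069 0.068]
pan ((606.514404296875, 289.8212890625), 180.5164337158203) [0.51414271 0.32785789 0.07225959]
```

```bash
ls pics
```

```text
scene0.png
scenez.png
top0.png
topz.png
wrist0.png
```

Run:
```python
from h import *
V,U=np.mgrid[:384,:512]
for n in ["top","scene"]:
    f=np.load(n+"0.npz"); P=cloud(f); Z=P[...,2]; im=f["image"].astype(int)
    P38=rayz(f,U,V,.038)
    m=(im.min(-1)>110)&(abs(Z-.036)<.006)&(np.hypot(P38[...,0]-.555,P38[...,1]-0.005)<.035)
    q=P[m]; print(n,m.sum(),"cruc",circ(q[:,:2]) , cv2.minEnclosingCircle((q[:,:2]*1000).astype(np.float32)))
    for nm,x,y,zt,r in [("tall",.498,.027,.154,.017),("sq",.5255,-.0505,.136,.016),("squat",.565,.07,.122,.022),("pan",.496,.335,.072,.06)]:
        m=(abs(Z-zt-.001)<.006)&(np.hypot(P[...,0]-x,P[...,1]-y)<r+.01)
        q=rayz(f,U[m],V[m],zt); print(nm,m.sum(),(q.max(0)+q.min(0))[:2]/2,q[:,:2].mean(0),(q.max(0)-q.min(0))[:2],np.median(Z[m]))
```

```text
top 52 cruc [0.56308195 0.00308559 0.02127331] ((563.1119384765625, 3.3582398891448975), 22.56266212463379)
tall 143 [0.49638119 0.02793899] [0.49623119 0.02757978] [0.03215735 0.02990539] 0.1543772994251177
sq 123 [ 0.523722   -0.05013439] [ 0.52384519 -0.04996954] [0.0305442  0.03055043] 0.13604767297952158
squat 217 [0.56480513 0.07009997] [0.56499329 0.07018855] [0.04218222 0.03944598] 0.12230473009094467
pan 1505 [0.49509907 0.33518015] [0.49459111 0.33583428] [0.1169354  0.11978038] 0.07248252903999719
scene 48 cruc [0.56430304 0.00144474 0.02138264] ((564.283203125, 1.0702550411224365), 23.072721481323242)
tall 136 [0.49989852 0.02642074] [0.49938614 0.02603798] [0.03609318 0.03314756] 0.15421290785806746
sq 111 [ 0.52671119 -0.05124768] [ 0.52692721 -0.05127122] [0.03235037 0.03098829] 0.13608301572287562
squat 239 [0.56780702 0.06883743] [0.56786162 0.0688774 ] [0.04561982 0.04285098] 0.1223137367324002
pan 1740 [0.49698885 0.33389756] [0.4981194  0.33441268] [0.12145357 0.11860683] 0.07232499393215192
```

View pics/topz.png

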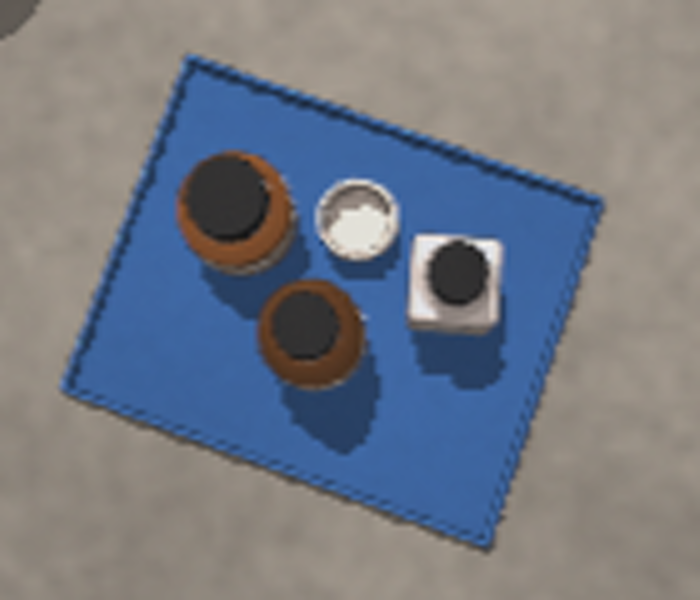

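```bash
python3 -m handwheel '[{"az":-0.163},{"az":-0.326},{"az":-0.326}]' 0
```

```text
invalid input at $[0]: expected keys dx, dy, dz, ax, ay, az
```

```bash
python3 -m handwheel '[{"dx":0,"dy":0,"dz":0,"ax":0,"ay":0,"az":-0.163},{"dx":0,"dy":0,"dz":0,"ax":0,"ay":0,"az":-0.326},{"dx":0,"dy":0,"dz":0,"ax":0,"ay":0,"az":-0.326}]' 0
cat > st.py <<'E'
from h import *
from plant import manip
s=manip.state(); r=rot(s["tool_rot"])
print("t",s["time"],"pos",s["tool_pos"].round(4),"g",round(s["gripper_width"],3),"F",s["contact_force"].round(2),"\nR",r.as_matrix().round(4).tolist(),"j",s["joint_pos"].round(2))
E
python3 st.py
```

```text
time: 0.52
tool_pos: [0.2005, 0.5917, 0.2309]
tool_rot: [0.0, 0.708, 0.706, -0.0]
contact_force: [-0.7, -0.0, -0.5]
gripper_width: 1.0
t 0.525 pos [0.2005 0.5917 0.2309] g 1.0 F [-0.73 -0.04 -0.49] 
R [[0.0027, 1.0, -0.0003], [1.0, -0.0027, -0.0007], [-0.0007, -0.0003, -1.0]] j [ 1.12  0.05  1.61 -0.    1.48 -0.44]
```

```bash
python3 -m handwheel '[{"dx":-0.05,"dy":0.025,"dz":-0.02,"ax":0,"ay":0,"az":0.003},{"dx":-0.1,"dy":0.05,"dz":-0.02,"ax":0,"ay":0,"az":0.003},{"dx":-0.15,"dy":0.075,"dz":-0.02,"ax":0,"ay":0,"az":0.003},{"dx":-0.2,"dy":0.1,"dz":-0.02,"ax":0,"ay":0,"az":0.003},{"dx":-0.25,"dy":0.13,"dz":-0.02,"ax":0,"ay":0,"az":0.003}]' 0
python3 -m handwheel '[{"dx":-0.05,"dy":0.025,"dz":0,"ax":0,"ay":0,"az":0},{"dx":-0.1,"dy":0.05,"dz":0,"ax":0,"ay":0,"az":0},{"dx":-0.15,"dy":0.075,"dz":0,"ax":0,"ay":0,"az":0},{"dx":-0.2,"dy":0.1,"dz":0,"ax":0,"ay":0,"az":0},{"dx":-0.25,"dy":0.13,"dz":0,"ax":0,"ay":0,"az":0}]' 0
python3 -m handwheel '[{"dx":-0.05,"dy":0.025,"dz":0,"ax":0,"ay":0,"az":0},{"dx":-0.065,"dy":0.0375,"dz":0,"ax":0,"ay":0,"az":0},{"dx":-0.065,"dy":0.0375,"dz":0,"ax":0,"ay":0,"az":0},{"dx":-0.065,"dy":0.0375,"dz":0,"ax":0,"ay":0,"az":0}]' 0; python3 st.py
python3 - <<'E'
from h import *
from plant import manip
f=manip.grab_frame("wrist"); np.savez("wrist1.npz",**f); cv2.imwrite("pics/wrist1.png",f["image"]); print(f["xyz"])
E
```

```text
time: 1.15
tool_pos: [0.3307, 0.3402, 0.2513]
tool_rot: [0.0, 0.709, 0.705, 0.0]
contact_force: [0.5, -1.3, -0.5]
gripper_width: 0.999
time: 1.78
tool_pos: [0.4599, 0.0896, 0.2515]
tool_rot: [0.0, 0.71, 0.705, 0.0]
contact_force: [1.8, 0.6, 0.6]
gripper_width: 1.0
time: 2.28
tool_pos: [0.4963, 0.0273, 0.2512]
tool_rot: [-0.0, 0.708, 0.706, 0.0]
contact_force: [-0.7, -0.6, 0.4]
gripper_width: 0.997
t 2.275 pos [0.4963 0.0273 0.2512] g 0.997 F [-0.7  -0.55  0.45] 
R [[0.0033, 1.0, -0.0005], [1.0, -0.0033, 0.0005], [0.0005, -0.0005, -1.0]] j [-0.1  -0.27  1.88  0.    1.53 -1.66]
[0.41783386 0.02833403 0.39320808]
```

View pics/wrist1.png

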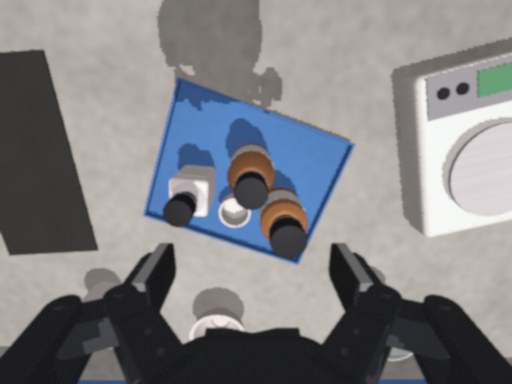

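The wrist view shows the tall cap at (253,189), the squat cap at (288,237), the square bottle's cap at (180,208) and the crucible at (235,210). I'll use it to cross-check the positions.

Run:
```python
from h import *
V,U=np.mgrid[:384,:512]
f=np.load("wrist1.npz"); P=cloud(f); Z=P[...,2]; im=f["image"].astype(int)
for nm,x,y,zt,r in [("tall",.498,.027,.154,.017),("sq",.5255,-.0505,.136,.016),("squat",.565,.07,.122,.022)]:
    m=(abs(Z-zt)<.006)&(np.hypot(P[...,0]-x,P[...,1]-y)<r+.01)
    q=rayz(f,U[m],V[m],zt); print(nm,m.sum(),(q.max(0)+q.min(0))[:2]/2,q[:,:2].mean(0),(q.max(0)-q.min(0))[:2],np.median(Z[m]))
m=(im.min(-1)>110)&(abs(Z-.036)<.005)&(np.hypot(P[...,0]-.563,P[...,1]-.002)<.035)
print(circ(P[m][:,:2]),m.sum())
```

```text
tall 940 [0.49635556 0.02649177] [0.49614837 0.02671357] [0.03287446 0.03230246] 0.15322265826422288
sq 694 [ 0.52420753 -0.04993444] [ 0.52367362 -0.04988678] [0.03152765 0.03187365] 0.13516270725335514
squat 1057 [0.56476192 0.06908228] [0.56457555 0.06903871] [0.04464525 0.04315836] 0.12136238818807504
[0.56382725 0.0020856  0.02111999] 193
```

```bash
python3 -m handwheel '[{"dx":0,"dy":0,"dz":0.035,"ax":0,"ay":0,"az":0},{"dx":0,"dy":0,"dz":0.07,"ax":0,"ay":0,"az":0},{"dx":0,"dy":0,"dz":0.1,"ax":0,"ay":0,"az":0},{"dx":0,"dy":0,"dz":0.127,"ax":0,"ay":0,"az":0},{"dx":0,"dy":0,"dz":0.127,"ax":0,"ay":0,"az":0}]' 0
python3 -m handwheel '[{"dx":0,"dy":0,"dz":0,"ax":0,"ay":0,"az":0},{"dx":0,"dy":0,"dz":0,"ax":0,"ay":0,"az":0},{"dx":0,"dy":0,"dz":0,"ax":0,"ay":0,"az":0},{"dx":0,"dy":0,"dz":0,"ax":0,"ay":0,"az":0},{"dx":0,"dy":0,"dz":0,"ax":0,"ay":0,"az":0}]' 255
python3 -m handwheel '[{"dx":0,"dy":0,"dz":0,"ax":0,"ay":0,"az":0},{"dx":0,"dy":0,"dz":0,"ax":0,"ay":0,"az":0}]' 255
python3 st.py
```

```text
time: 2.95
tool_pos: [0.4944, 0.0275, 0.1219]
tool_rot: [-0.002, 0.708, 0.706, -0.002]
contact_force: [0.5, -0.6, 0.2]
gripper_width: 1.001
time: 3.58
tool_pos: [0.498, 0.026, 0.126]
tool_rot: [0.001, 0.708, 0.706, 0.001]
contact_force: [1.1, 1.4, 5.6]
gripper_width: 0.382
time: 3.82
tool_pos: [0.498, 0.026, 0.126]
tool_rot: [0.001, 0.708, 0.706, 0.001]
contact_force: [1.0, -0.1, 5.3]
gripper_width: 0.384
t 3.825 pos [0.498 0.026 0.126] g 0.384 F [ 1.   -0.15  5.3 ] 
R [[0.0039, 1.0, 0.0032], [1.0, -0.0039, -0.0001], [-0.0001, 0.0032, -1.0]] j [-0.1  -0.17  2.    0.    1.3  -1.66]
```

```bash
python3 -m handwheel '[{"dx":0,"dy":0,"dz":-0.01,"ax":0,"ay":0,"az":0},{"dx":0,"dy":0,"dz":-0.04,"ax":0,"ay":0,"az":0},{"dx":0,"dy":0,"dz":-0.08,"ax":0,"ay":0,"az":0},{"dx":0,"dy":0,"dz":-0.12,"ax":0,"ay":0,"az":0},{"dx":0,"dy":0,"dz":-0.16,"ax":0,"ay":0,"az":0}]' 255
python3 -m handwheel '[{"dx":0,"dy":0,"dz":-0.01,"ax":0,"ay":0,"az":0},{"dx":0,"dy":0,"dz":-0.01,"ax":0,"ay":0,"az":0}]' 255
python3 - <<'E'
from h import *
from plant import manip
f=manip.grab_frame("scene"); cv2.imwrite("pics/scene1.png",f["image"])
E
python3 st.py
```

```text
time: 4.45
tool_pos: [0.4957, 0.0262, 0.2843]
tool_rot: [-0.001, 0.708, 0.706, -0.001]
contact_force: [0.5, 0.6, -2.8]
gripper_width: 0.379
time: 4.7
tool_pos: [0.4964, 0.0262, 0.2933]
tool_rot: [-0.0, 0.708, 0.706, -0.0]
contact_force: [0.1, 0.5, -3.7]
gripper_width: 0.38
t 4.75 pos [0.4959 0.0262 0.292 ] g 0.379 F [-0.58 -0.57 -3.15] 
R [[0.0038, 1.0, -0.0034], [1.0, -0.0038, 0.0003], [0.0003, -0.0034, -1.0]] j [-0.1  -0.29  1.82 -0.    1.61 -1.66]
```

View pics/scene1.png

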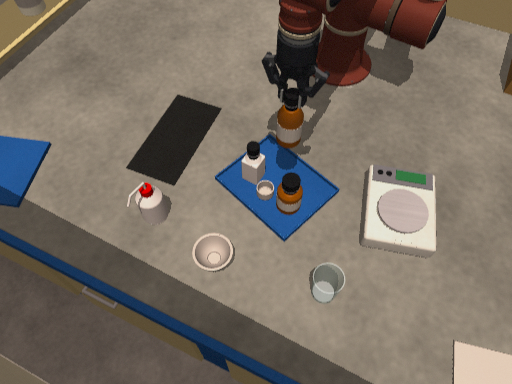

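The tall bottle is lifted and hangs upright at (290,125), and the others haven't moved. Next I'll carry it to the mat at about (.40,-.319).

```bash
python3 -m handwheel '[{"dx":-0.02,"dy":-0.005,"dz":0,"ax":0,"ay":0,"az":0},{"dx":-0.05,"dy":-0.014,"dz":0,"ax":0,"ay":0,"az":0},{"dx":-0.085,"dy":-0.024,"dz":0,"ax":0,"ay":0,"az":0},{"dx":-0.12,"dy":-0.034,"dz":0,"ax":0,"ay":0,"az":0},{"dx":-0.155,"dy":-0.044,"dz":0,"ax":0,"ay":0,"az":0}]' 255
python3 -m handwheel '[{"dx":-0.035,"dy":-0.01,"dz":0,"ax":0,"ay":0,"az":0},{"dx":-0.07,"dy":-0.02,"dz":0,"ax":0,"ay":0,"az":0},{"dx":-0.105,"dy":-0.03,"dz":0,"ax":0,"ay":0,"az":0},{"dx":-0.14,"dy":-0.04,"dz":0,"ax":0,"ay":0,"az":0},{"dx":-0.165,"dy":-0.048,"dz":0,"ax":0,"ay":0,"az":0}]' 255
python3 -m handwheel '[{"dx":-0.015,"dy":-0.003,"dz":0,"ax":0,"ay":0,"az":0},{"dx":-0.026,"dy":-0.005,"dz":0.01,"ax":0,"ay":0,"az":0},{"dx":-0.026,"dy":-0.005,"dz":0.04,"ax":0,"ay":0,"az":0},{"dx":-0.026,"dy":-0.005,"dz":0.075,"ax":0,"ay":0,"az":0},{"dx":-0.026,"dy":-0.005,"dz":0.11,"ax":0,"ay":0,"az":0}]' 255
python3 -m handwheel '[{"dx":0,"dy":0,"dz":0.03,"ax":0,"ay":0,"az":0},{"dx":0,"dy":0,"dz":0.044,"ax":0,"ay":0,"az":0},{"dx":0,"dy":0,"dz":0.051,"ax":0,"ay":0,"az":0},{"dx":0,"dy":0,"dz":0.055,"ax":0,"ay":0,"az":0},{"dx":0,"dy":0,"dz":0.055,"ax":0,"ay":0,"az":0}]' 255
python3 st.py
```

```text
time: 5.38
tool_pos: [0.4507, -0.1292, 0.2911]
tool_rot: [-0.002, 0.708, 0.706, -0.001]
contact_force: [0.4, -0.3, -4.1]
gripper_width: 0.381
time: 6.0
tool_pos: [0.4021, -0.294, 0.2909]
tool_rot: [-0.003, 0.709, 0.705, -0.0]
contact_force: [0.3, -0.7, -3.7]
gripper_width: 0.381
time: 6.62
tool_pos: [0.3984, -0.3185, 0.182]
tool_rot: [-0.001, 0.708, 0.706, 0.0]
contact_force: [0.7, -0.6, -4.1]
gripper_width: 0.375
time: 7.25
tool_pos: [0.3988, -0.3199, 0.1301]
tool_rot: [0.001, 0.708, 0.706, -0.0]
contact_force: [0.3, 0.7, -3.8]
gripper_width: 0.38
t 7.25 pos [ 0.3988 -0.3199  0.1301] g 0.38 F [ 0.26  0.66 -3.76] 
R [[0.0037, 1.0, 0.001], [1.0, -0.0037, -0.001], [-0.001, 0.001, -1.0]] j [-0.82 -0.14  1.97  0.    1.31 -2.39]
```

```bash
python3 -m handwheel '[{"dx":0,"dy":0,"dz":0.002,"ax":0,"ay":0,"az":0},{"dx":0,"dy":0,"dz":0.003,"ax":0,"ay":0,"az":0},{"dx":0,"dy":0,"dz":0.004,"ax":0,"ay":0,"az":0},{"dx":0,"dy":0,"dz":0.004,"ax":0,"ay":0,"az":0}]' 255;python3 st.py
```

```text
time: 7.75
tool_pos: [0.3986, -0.3197, 0.126]
tool_rot: [0.0, 0.708, 0.706, -0.0]
contact_force: [-0.5, 0.0, 1.0]
gripper_width: 0.378
t 7.75 pos [ 0.3986 -0.3197  0.126 ] g 0.378 F [-0.51  0.03  0.96] 
R [[0.0038, 1.0, 0.0005], [1.0, -0.0038, -0.0006], [-0.0006, 0.0005, -1.0]] j [-0.82 -0.13  1.97  0.    1.3  -2.39]
```

```bash
python3 -m handwheel '[{"dx":0,"dy":0,"dz":0,"ax":0,"ay":0,"az":0},{"dx":0,"dy":0,"dz":0,"ax":0,"ay":0,"az":0},{"dx":0,"dy":0,"dz":0,"ax":0,"ay":0,"az":0},{"dx":0,"dy":0,"dz":0,"ax":0,"ay":0,"az":0},{"dx":0,"dy":0,"dz":0,"ax":0,"ay":0,"az":0}]' 0
python3 -m handwheel '[{"dx":0,"dy":0,"dz":-0.02,"ax":0,"ay":0,"az":0},{"dx":0,"dy":0,"dz":-0.05,"ax":0,"ay":0,"az":0},{"dx":0,"dy":0,"dz":-0.1,"ax":0,"ay":0,"az":0},{"dx":0.05,"dy":0.02,"dz":-0.1,"ax":0,"ay":0,"az":0.004},{"dx":0.1,"dy":0.045,"dz":-0.1,"ax":0,"ay":0,"az":0.004}]' 0
python3 -m handwheel '[{"dx":0.05,"dy":0.025,"dz":0,"ax":0,"ay":0,"az":0},{"dx":0.1,"dy":0.05,"dz":0,"ax":0,"ay":0,"az":0},{"dx":0.15,"dy":0.075,"dz":0,"ax":0,"ay":0,"az":0},{"dx":0.169,"dy":0.08,"dz":0,"ax":0,"ay":0,"az":0},{"dx":0.169,"dy":0.08,"dz":0,"ax":0,"ay":0,"az":0}]' 0
python3 -m handwheel '[{"dx":0,"dy":0,"dz":0,"ax":0,"ay":0,"az":0},{"dx":0,"dy":0,"dz":0,"ax":0,"ay":0,"az":0}]' 0
python3 st.py
python3 - <<'E'
from h import *
from plant import manip
f=manip.grab_frame("scene"); cv2.imwrite("pics/scene2.png",f["image"])
E
```

```text
time: 8.38
tool_pos: [0.3984, -0.3195, 0.1253]
tool_rot: [0.0, 0.708, 0.706, 0.0]
contact_force: [0.5, -0.3, 0.1]
gripper_width: 1.0
time: 9.0
tool_pos: [0.4444, -0.2192, 0.2266]
tool_rot: [0.001, 0.711, 0.704, 0.0]
contact_force: [-0.3, 0.2, -0.4]
gripper_width: 1.001
time: 9.62
tool_pos: [0.5253, -0.05, 0.2252]
tool_rot: [-0.0, 0.709, 0.705, -0.0]
contact_force: [-0.5, -0.0, 0.1]
gripper_width: 1.0
time: 9.88
tool_pos: [0.5249, -0.0523, 0.2253]
tool_rot: [0.0, 0.71, 0.704, -0.0]
contact_force: [0.4, 0.6, 0.6]
gripper_width: 1.0
t 9.875 pos [ 0.5249 -0.0523  0.2253] g 1.0 F [0.43 0.57 0.57] 
R [[0.0094, 1.0, -0.0001], [1.0, -0.0094, -0.0002], [-0.0002, -0.0001, -1.0]] j [-0.24 -0.18  1.84 -0.    1.48 -1.8 ]
```

View pics/scene2.png

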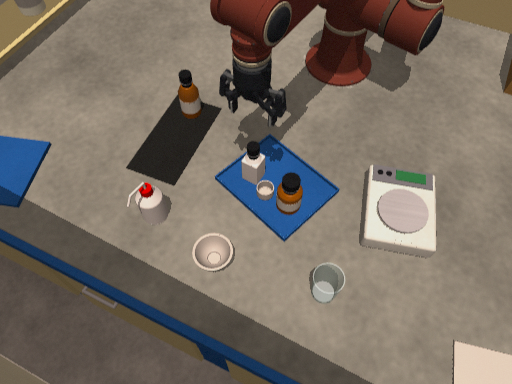

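The tall bottle stands on the mat at (190,95). The square bottle is next.

```bash
python3 -m handwheel '[{"dx":0.002,"dy":0,"dz":0.03,"ax":0,"ay":0,"az":-0.009},{"dx":0.002,"dy":0,"dz":0.06,"ax":0,"ay":0,"az":-0.009},{"dx":0.002,"dy":0,"dz":0.09,"ax":0,"ay":0,"az":-0.009},{"dx":0.002,"dy":0,"dz":0.119,"ax":0,"ay":0,"az":-0.009},{"dx":0.002,"dy":0,"dz":0.119,"ax":0,"ay":0,"az":-0.009}]' 0
python3 -m handwheel '[{"dx":0,"dy":0,"dz":0,"ax":0,"ay":0,"az":0},{"dx":0,"dy":0,"dz":0,"ax":0,"ay":0,"az":0}]' 0
python3 st.py
python3 -m handwheel '[{"dx":0,"dy":0,"dz":0,"ax":0,"ay":0,"az":0},{"dx":0,"dy":0,"dz":0,"ax":0,"ay":0,"az":0},{"dx":0,"dy":0,"dz":0,"ax":0,"ay":0,"az":0},{"dx":0,"dy":0,"dz":0,"ax":0,"ay":0,"az":0},{"dx":0,"dy":0,"dz":0,"ax":0,"ay":0,"az":0}]' 255
python3 -m handwheel '[{"dx":0,"dy":0,"dz":0,"ax":0,"ay":0,"az":0},{"dx":0,"dy":0,"dz":0,"ax":0,"ay":0,"az":0}]' 255
python3 st.py
```

```text
time: 10.55
tool_pos: [0.5229, -0.0494, 0.1036]
tool_rot: [-0.002, 0.707, 0.707, -0.002]
contact_force: [-0.6, 0.1, 0.1]
gripper_width: 1.003
time: 10.8
tool_pos: [0.5263, -0.0497, 0.1083]
tool_rot: [0.001, 0.707, 0.707, 0.001]
contact_force: [-0.3, -0.4, 0.1]
gripper_width: 0.997
t 10.8 pos [ 0.5263 -0.0497  0.1083] g 0.997 F [-0.3  -0.43  0.13] 
R [[-0.0009, 1.0, 0.0031], [1.0, 0.0009, -0.0008], [-0.0008, 0.0031, -1.0]] j [-0.24 -0.07  1.95 -0.    1.26 -1.81]
time: 11.42
tool_pos: [0.5255, -0.0495, 0.1068]
tool_rot: [0.001, 0.707, 0.708, 0.0]
contact_force: [-0.1, -1.6, 1.8]
gripper_width: 0.361
time: 11.68
tool_pos: [0.5255, -0.0495, 0.1068]
tool_rot: [0.001, 0.707, 0.708, 0.0]
contact_force: [-0.9, -2.2, 3.8]
gripper_width: 0.357
t 11.675 pos [ 0.5255 -0.0495  0.1068] g 0.357 F [-0.93 -2.23  3.79] 
R [[-0.0012, 1.0, 0.0008], [1.0, 0.0012, -0.0007], [-0.0007, 0.0008, -1.0]] j [-0.23 -0.07  1.95 -0.    1.26 -1.81]
```

```bash
python3 -m handwheel '[{"dx":0,"dy":0,"dz":-0.01,"ax":0,"ay":0,"az":0},{"dx":0,"dy":0,"dz":-0.035,"ax":0,"ay":0,"az":0},{"dx":0,"dy":0,"dz":-0.06,"ax":0,"ay":0,"az":0},{"dx":0,"dy":0,"dz":-0.08,"ax":0,"ay":0,"az":0},{"dx":-0.015,"dy":-0.001,"dz":-0.085,"ax":0,"ay":0,"az":0}]' 255
python3 -m handwheel '[{"dx":-0.03,"dy":-0.003,"dz":0,"ax":0,"ay":0,"az":0},{"dx":-0.06,"dy":-0.006,"dz":0,"ax":0,"ay":0,"az":0},{"dx":-0.095,"dy":-0.009,"dz":0,"ax":0,"ay":0,"az":0},{"dx":-0.13,"dy":-0.012,"dz":0,"ax":0,"ay":0,"az":0},{"dx":-0.165,"dy":-0.016,"dz":0,"ax":0,"ay":0,"az":0}]' 255
python3 -m handwheel '[{"dx":-0.035,"dy":-0.003,"dz":0,"ax":0,"ay":0,"az":0},{"dx":-0.065,"dy":-0.006,"dz":0,"ax":0,"ay":0,"az":0},{"dx":-0.083,"dy":-0.008,"dz":0,"ax":0,"ay":0,"az":0},{"dx":-0.083,"dy":-0.008,"dz":0.02,"ax":0,"ay":0,"az":0},{"dx":-0.083,"dy":-0.008,"dz":0.045,"ax":0,"ay":0,"az":0}]' 255
python3 -m handwheel '[{"dx":0,"dy":0,"dz":0.02,"ax":0,"ay":0,"az":0},{"dx":0,"dy":0,"dz":0.033,"ax":0,"ay":0,"az":0},{"dx":0,"dy":0,"dz":0.037,"ax":0,"ay":0,"az":0},{"dx":0,"dy":0,"dz":0.037,"ax":0,"ay":0,"az":0}]' 255
python3 st.py
```

```text
time: 12.3
tool_pos: [0.5247, -0.0642, 0.1927]
tool_rot: [0.001, 0.706, 0.708, 0.001]
contact_force: [0.1, -0.6, -2.4]
gripper_width: 0.361
time: 12.92
tool_pos: [0.5072, -0.2309, 0.1899]
tool_rot: [-0.001, 0.707, 0.707, -0.0]
contact_force: [-0.5, 0.2, -2.6]
gripper_width: 0.359
time: 13.55
tool_pos: [0.5003, -0.3115, 0.1447]
tool_rot: [-0.0, 0.707, 0.708, 0.0]
contact_force: [0.1, 0.4, -2.0]
gripper_width: 0.353
time: 14.05
tool_pos: [0.5008, -0.3123, 0.1096]
tool_rot: [0.0, 0.707, 0.708, 0.0]
contact_force: [0.3, 0.7, -2.2]
gripper_width: 0.357
t 14.05 pos [ 0.5008 -0.3123  0.1096] g 0.357 F [ 0.28  0.73 -2.24] 
R [[-0.0015, 1.0, 0.0004], [1.0, 0.0015, -0.0003], [-0.0003, 0.0004, -1.0]] j [-0.68  0.08  1.8   0.    1.27 -2.26]
```

```bash
python3 -m handwheel '[{"dx":0,"dy":0,"dz":0.002,"ax":0,"ay":0,"az":0},{"dx":0,"dy":0,"dz":0.003,"ax":0,"ay":0,"az":0},{"dx":0,"dy":0,"dz":0.003,"ax":0,"ay":0,"az":0}]' 255;python3 st.py
```

```text
time: 14.42
tool_pos: [0.5007, -0.3126, 0.1068]
tool_rot: [0.0, 0.707, 0.707, 0.0]
contact_force: [-0.1, -0.2, -2.2]
gripper_width: 0.356
t 14.425 pos [ 0.5007 -0.3126  0.1068] g 0.356 F [-0.14 -0.18 -2.16] 
R [[-0.0011, 1.0, 0.0008], [1.0, 0.0011, -0.0006], [-0.0006, 0.0008, -1.0]] j [-0.68  0.08  1.8  -0.    1.26 -2.26]
```

Not touching yet, so I'll lower another 1–2 mm.

```bash
python3 -m handwheel '[{"dx":0,"dy":0,"dz":0.001,"ax":0,"ay":0,"az":0},{"dx":0,"dy":0,"dz":0.001,"ax":0,"ay":0,"az":0}]' 255;python3 -m handwheel '[{"dx":0,"dy":0,"dz":0.0007,"ax":0,"ay":0,"az":0},{"dx":0,"dy":0,"dz":0.0007,"ax":0,"ay":0,"az":0}]' 255;python3 st.py
```

```text
time: 14.68
tool_pos: [0.501, -0.3128, 0.1067]
tool_rot: [0.001, 0.707, 0.708, 0.0]
contact_force: [-1.8, 1.1, 4.6]
gripper_width: 0.362
time: 14.92
tool_pos: [0.5012, -0.3129, 0.1067]
tool_rot: [0.001, 0.707, 0.708, 0.0]
contact_force: [-2.3, 0.2, 8.7]
gripper_width: 0.361
t 14.925 pos [ 0.5012 -0.3129  0.1067] g 0.361 F [-2.3   0.16  8.7 ] 
R [[-0.0013, 1.0, 0.0016], [1.0, 0.0013, -0.0013], [-0.0013, 0.0016, -1.0]] j [-0.68  0.08  1.8   0.    1.26 -2.26]
```

```bash
python3 -m handwheel '[{"dx":0,"dy":0,"dz":-0.0012,"ax":0,"ay":0,"az":0}]' 255
python3 -m handwheel '[{"dx":0,"dy":0,"dz":0,"ax":0,"ay":0,"az":0},{"dx":0,"dy":0,"dz":0,"ax":0,"ay":0,"az":0},{"dx":0,"dy":0,"dz":0,"ax":0,"ay":0,"az":0},{"dx":0,"dy":0,"dz":0,"ax":0,"ay":0,"az":0}]' 0
python3 -m handwheel '[{"dx":0,"dy":0,"dz":-0.02,"ax":0,"ay":0,"az":0},{"dx":0,"dy":0,"dz":-0.06,"ax":0,"ay":0,"az":0},{"dx":0,"dy":0,"dz":-0.1,"ax":0,"ay":0,"az":0},{"dx":0.05,"dy":0.01,"dz":-0.1,"ax":0,"ay":0,"az":0},{"dx":0.1,"dy":0.02,"dz":-0.1,"ax":0,"ay":0,"az":0}]' 0
python3 -m handwheel '[{"dx":0.05,"dy":0.01,"dz":0,"ax":0,"ay":0,"az":0},{"dx":0.1,"dy":0.02,"dz":0,"ax":0,"ay":0,"az":0},{"dx":0.15,"dy":0.03,"dz":0,"ax":0,"ay":0,"az":0},{"dx":0.2,"dy":0.035,"dz":0,"ax":0,"ay":0,"az":0},{"dx":0.25,"dy":0.04,"dz":0,"ax":0,"ay":0,"az":0}]' 0
python3 -m handwheel '[{"dx":0.032,"dy":0.005,"dz":0,"ax":0,"ay":0,"az":0},{"dx":0.032,"dy":0.005,"dz":0,"ax":0,"ay":0,"az":0},{"dx":0.032,"dy":0.005,"dz":0,"ax":0,"ay":0,"az":0},{"dx":0.032,"dy":0.005,"dz":0,"ax":0,"ay":0,"az":0}]' 0
python3 st.py
python3 - <<'E'
from h import *
from plant import manip
V,U=np.mgrid[:384,:512]
f=manip.grab_frame("wrist"); cv2.imwrite("pics/wrist2.png",f["image"]); P=cloud(f);Z=P[...,2]
m=(abs(Z-.122)<.006)&(np.hypot(P[...,0]-.5655,P[...,1]-.0692)<.032)
q=rayz(f,U[m],V[m],.122); print(m.sum(),(q.max(0)+q.min(0))[:2]/2,(q.max(0)-q.min(0))[:2])
E
```

```text
time: 15.05
tool_pos: [0.5008, -0.3127, 0.1067]
tool_rot: [0.001, 0.707, 0.708, 0.0]
contact_force: [-0.6, -0.7, 0.7]
gripper_width: 0.355
time: 15.55
tool_pos: [0.5004, -0.3122, 0.1056]
tool_rot: [-0.0, 0.707, 0.708, -0.0]
contact_force: [-0.6, -0.1, -0.2]
gripper_width: 0.999
time: 16.18
tool_pos: [0.5212, -0.212, 0.2088]
tool_rot: [0.002, 0.707, 0.707, 0.001]
contact_force: [0.5, 0.2, 0.3]
gripper_width: 1.0
time: 16.8
tool_pos: [0.5605, 0.0394, 0.2078]
tool_rot: [0.001, 0.707, 0.708, 0.001]
contact_force: [1.3, 0.0, -0.1]
gripper_width: 0.995
time: 17.3
tool_pos: [0.5651, 0.0687, 0.2063]
tool_rot: [0.0, 0.707, 0.707, 0.0]
contact_force: [0.1, 0.0, -0.2]
gripper_width: 0.998
t 17.3 pos [0.5651 0.0687 0.2063] g 0.998 F [ 0.1   0.05 -0.24] 
R [[0.0003, 1.0, 0.0005], [1.0, -0.0003, -0.0002], [-0.0002, 0.0005, -1.0]] j [-0.01 -0.06  1.77 -0.    1.43 -1.58]
1715 [0.56558236 0.06974456] [0.04383351 0.04168059]
```

View pics/wrist2.png

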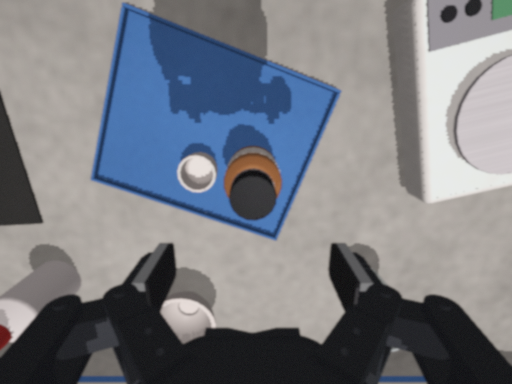

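The wrist view shows the squat cap at (253,195), centred under the tool, and the crucible free at (197,172). I'll descend on the jar.

```bash
python3 -m handwheel '[{"dx":0.0005,"dy":0,"dz":0.03,"ax":0,"ay":0,"az":0},{"dx":0.0005,"dy":0,"dz":0.06,"ax":0,"ay":0,"az":0},{"dx":0.0005,"dy":0,"dz":0.09,"ax":0,"ay":0,"az":0},{"dx":0.0005,"dy":0,"dz":0.114,"ax":0,"ay":0,"az":0},{"dx":0.0005,"dy":0,"dz":0.114,"ax":0,"ay":0,"az":0}]' 0
python3 -m handwheel '[{"dx":0,"dy":0,"dz":0,"ax":0,"ay":0,"az":0},{"dx":0,"dy":0,"dz":0,"ax":0,"ay":0,"az":0},{"dx":0,"dy":0,"dz":0,"ax":0,"ay":0,"az":0}]' 0
python3 st.py
python3 -m handwheel '[{"dx":0,"dy":0,"dz":0,"ax":0,"ay":0,"az":0},{"dx":0,"dy":0,"dz":0,"ax":0,"ay":0,"az":0},{"dx":0,"dy":0,"dz":0,"ax":0,"ay":0,"az":0},{"dx":0,"dy":0,"dz":0,"ax":0,"ay":0,"az":0},{"dx":0,"dy":0,"dz":0,"ax":0,"ay":0,"az":0}]' 255
python3 -m handwheel '[{"dx":0,"dy":0,"dz":0,"ax":0,"ay":0,"az":0},{"dx":0,"dy":0,"dz":0,"ax":0,"ay":0,"az":0}]' 255
python3 st.py
```

```text
time: 17.98
tool_pos: [0.5631, 0.0695, 0.0894]
tool_rot: [-0.002, 0.707, 0.707, -0.002]
contact_force: [-0.4, 0.1, -0.6]
gripper_width: 0.998
time: 18.35
tool_pos: [0.5657, 0.0702, 0.093]
tool_rot: [0.001, 0.707, 0.708, 0.001]
contact_force: [0.2, 0.3, 0.3]
gripper_width: 1.001
t 18.35 pos [0.5657 0.0702 0.093 ] g 1.001 F [0.16 0.3  0.32] 
R [[-0.0012, 1.0, 0.002], [1.0, 0.0012, -0.0], [-0.0, 0.002, -1.0]] j [-0.01  0.05  1.86 -0.    1.23 -1.58]
time: 18.98
tool_pos: [0.5653, 0.0702, 0.0922]
tool_rot: [0.0, 0.707, 0.708, 0.0]
contact_force: [-1.4, -1.4, 3.3]
gripper_width: 0.496
time: 19.23
tool_pos: [0.5653, 0.0701, 0.0922]
tool_rot: [0.0, 0.707, 0.708, 0.0]
contact_force: [0.2, -2.7, 3.3]
gripper_width: 0.497
t 19.225 pos [0.5653 0.0701 0.0922] g 0.497 F [ 0.15 -2.73  3.28] 
R [[-0.0012, 1.0, 0.0008], [1.0, 0.0012, -0.0003], [-0.0003, 0.0008, -1.0]] j [-0.01  0.05  1.86 -0.    1.23 -1.58]
```

```bash
python3 -m handwheel '[{"dx":0,"dy":0,"dz":-0.01,"ax":0,"ay":0,"az":0},{"dx":0,"dy":0,"dz":-0.035,"ax":0,"ay":0,"az":0},{"dx":0,"dy":0,"dz":-0.06,"ax":0,"ay":0,"az":0},{"dx":0,"dy":0,"dz":-0.085,"ax":0,"ay":0,"az":0},{"dx":-0.017,"dy":0.001,"dz":-0.09,"ax":0,"ay":0,"az":0}]' 255
python3 -m handwheel '[{"dx":-0.03,"dy":0.003,"dz":0,"ax":0,"ay":0,"az":0},{"dx":-0.06,"dy":0.006,"dz":0,"ax":0,"ay":0,"az":0},{"dx":-0.095,"dy":0.009,"dz":0,"ax":0,"ay":0,"az":0},{"dx":-0.13,"dy":0.012,"dz":0,"ax":0,"ay":0,"az":0},{"dx":-0.165,"dy":0.015,"dz":0,"ax":0,"ay":0,"az":0}]' 255
python3 -m handwheel '[{"dx":-0.035,"dy":0.003,"dz":0,"ax":0,"ay":0,"az":0},{"dx":-0.07,"dy":0.006,"dz":0,"ax":0,"ay":0,"az":0},{"dx":-0.105,"dy":0.009,"dz":0,"ax":0,"ay":0,"az":0},{"dx":-0.14,"dy":0.012,"dz":0,"ax":0,"ay":0,"az":0},{"dx":-0.175,"dy":0.016,"dz":0,"ax":0,"ay":0,"az":0}]' 255
python3 -m handwheel '[{"dx":-0.02,"dy":0.002,"dz":0,"ax":0,"ay":0,"az":0},{"dx":-0.02,"dy":0.003,"dz":0.02,"ax":0,"ay":0,"az":0},{"dx":-0.02,"dy":0.003,"dz":0.05,"ax":0,"ay":0,"az":0},{"dx":-0.02,"dy":0.003,"dz":0.075,"ax":0,"ay":0,"az":0},{"dx":-0.02,"dy":0.003,"dz":0.086,"ax":0,"ay":0,"az":0}]' 255
python3 -m handwheel '[{"dx":0,"dy":0,"dz":0.002,"ax":0,"ay":0,"az":0},{"dx":0,"dy":0,"dz":0.002,"ax":0,"ay":0,"az":0},{"dx":0,"dy":0,"dz":0.002,"ax":0,"ay":0,"az":0}]' 255
python3 st.py
```

```text
time: 19.85
tool_pos: [0.5666, 0.0536, 0.1834]
tool_rot: [0.001, 0.706, 0.708, 0.001]
contact_force: [0.9, -0.2, -2.0]
gripper_width: 0.502
time: 20.48
tool_pos: [0.5799, -0.1135, 0.1798]
tool_rot: [-0.001, 0.707, 0.707, -0.001]
contact_force: [0.5, 0.3, -3.6]
gripper_width: 0.502
time: 21.1
tool_pos: [0.5959, -0.2883, 0.1796]
tool_rot: [-0.002, 0.707, 0.707, -0.0]
contact_force: [0.1, 0.7, -2.7]
gripper_width: 0.5
time: 21.72
tool_pos: [0.5985, -0.3041, 0.092]
tool_rot: [-0.003, 0.706, 0.708, -0.001]
contact_force: [-14.7, 3.8, 40.3]
gripper_width: 0.497
time: 22.1
tool_pos: [0.6008, -0.3066, 0.0943]
tool_rot: [0.0, 0.707, 0.708, 0.0]
contact_force: [0.1, 0.1, -1.7]
gripper_width: 0.499
t 22.1 pos [ 0.6008 -0.3066  0.0943] g 0.499 F [ 0.06  0.14 -1.69] 
R [[-0.0015, 1.0, 0.0008], [1.0, 0.0015, -0.0005], [-0.0005, 0.0008, -1.0]] j [-0.58  0.28  1.6   0.    1.27 -2.15]
```

```bash
python3 -m handwheel '[{"dx":0,"dy":0,"dz":0.001,"ax":0,"ay":0,"az":0},{"dx":0,"dy":0,"dz":0.001,"ax":0,"ay":0,"az":0}]' 255;python3 -m handwheel '[{"dx":0,"dy":0,"dz":0.001,"ax":0,"ay":0,"az":0},{"dx":0,"dy":0,"dz":0.001,"ax":0,"ay":0,"az":0}]' 255
python3 - <<'E'
from h import *
from plant import manip
for n in ["scene"]:
    f=manip.grab_frame(n); cv2.imwrite("pics/scene3.png",f["image"])
E
```

```text
time: 22.35
tool_pos: [0.6005, -0.3067, 0.0929]
tool_rot: [0.0, 0.707, 0.708, 0.0]
contact_force: [0.2, 0.5, -2.2]
gripper_width: 0.496
time: 22.6
tool_pos: [0.6006, -0.3068, 0.0922]
tool_rot: [0.0, 0.707, 0.708, 0.0]
contact_force: [0.7, 0.3, 0.4]
gripper_width: 0.497
```

View pics/scene3.png

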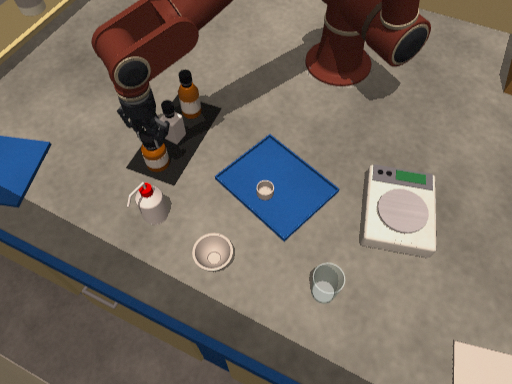

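All three bottles now stand on the mat. I'll release the jar, go to the crucible and re-measure it.

```bash
python3 -m handwheel '[{"dx":0,"dy":0,"dz":0,"ax":0,"ay":0,"az":0},{"dx":0,"dy":0,"dz":0,"ax":0,"ay":0,"az":0},{"dx":0,"dy":0,"dz":0,"ax":0,"ay":0,"az":0},{"dx":0,"dy":0,"dz":0,"ax":0,"ay":0,"az":0}]' 0
python3 -m handwheel '[{"dx":0,"dy":0,"dz":-0.02,"ax":0,"ay":0,"az":0},{"dx":0,"dy":0,"dz":-0.06,"ax":0,"ay":0,"az":0},{"dx":0,"dy":0,"dz":-0.1,"ax":0,"ay":0,"az":0},{"dx":0.05,"dy":-0.007,"dz":-0.1,"ax":0,"ay":0,"az":0},{"dx":0.1,"dy":-0.014,"dz":-0.1,"ax":0,"ay":0,"az":0}]' 0
python3 -m handwheel '[{"dx":0.05,"dy":-0.006,"dz":0,"ax":0,"ay":0,"az":0},{"dx":0.1,"dy":-0.012,"dz":0,"ax":0,"ay":0,"az":0},{"dx":0.15,"dy":-0.018,"dz":0.02,"ax":0,"ay":0,"az":0},{"dx":0.19,"dy":-0.022,"dz":0.04,"ax":0,"ay":0,"az":0},{"dx":0.209,"dy":-0.023,"dz":0.06,"ax":0,"ay":0,"az":0}]' 0
python3 -m handwheel '[{"dx":0,"dy":0,"dz":0,"ax":0,"ay":0,"az":0},{"dx":0,"dy":0,"dz":0,"ax":0,"ay":0,"az":0},{"dx":0,"dy":0,"dz":0,"ax":0,"ay":0,"az":0}]' 0
python3 st.py
python3 - <<'E'
from h import *
from plant import manip
V,U=np.mgrid[:384,:512]
for n in ["wrist","scene"]:
    f=manip.grab_frame(n); cv2.imwrite(f"pics/{n}4.png",f["image"]); P=cloud(f);Z=P[...,2]; im=f["image"].astype(int)
    m=(im.min(-1)>100)&(abs(Z-.036)<.006)&(np.hypot(P[...,0]-.5637,P[...,1]-.0022)<.035)
    if m.sum()<10: continue
    q=rayz(f,U[m],V[m],.038); print(n,m.sum(),(q.max(0)+q.min(0))[:2]/2,(q.max(0)-q.min(0))[:2],circ(P[m][:,:2]),np.median(Z[m]))
E
```

```text
time: 23.15
tool_pos: [0.6005, -0.3067, 0.0919]
tool_rot: [0.0, 0.707, 0.708, 0.0]
contact_force: [-0.5, 0.0, 0.4]
gripper_width: 1.001
time: 23.78
tool_pos: [0.5869, -0.2064, 0.1948]
tool_rot: [0.002, 0.707, 0.707, 0.001]
contact_force: [0.5, 0.6, -1.0]
gripper_width: 1.001
time: 24.4
tool_pos: [0.5635, 0.004, 0.1329]
tool_rot: [0.001, 0.706, 0.708, 0.001]
contact_force: [0.5, -0.6, 0.6]
gripper_width: 0.999
time: 24.78
tool_pos: [0.5641, 0.0009, 0.1331]
tool_rot: [0.001, 0.707, 0.707, 0.001]
contact_force: [0.5, -0.0, -0.1]
gripper_width: 1.0
t 24.775 pos [0.5641 0.0009 0.1331] g 1.0 F [ 0.45 -0.04 -0.15] 
R [[0.0004, 1.0, 0.0021], [1.0, -0.0004, -0.0006], [-0.0006, 0.0021, -1.0]] j [-0.13 -0.01  1.85 -0.    1.3  -1.7 ]
wrist 606 [0.56356869 0.00235985] [0.04540009 0.04430541] [0.56391247 0.00210052 0.02105954] 0.03698072707751515
scene 63 [0.5647709  0.00106571] [0.04523412 0.04386756] [0.56456607 0.0014058  0.02121168] 0.03786806203054294
```

View pics/wrist4.png

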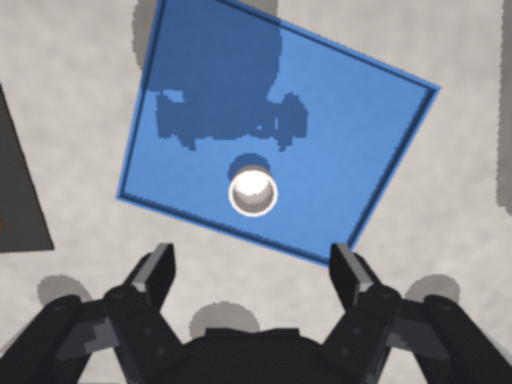

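View pics/scene4.png

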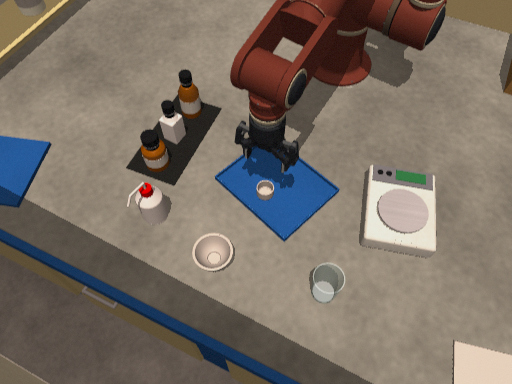

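The crucible is at (253,190) in the wrist view, close to the jaw centre line. The three bottles stand upright on the mat. I'll descend slowly.

```bash
python3 -m handwheel '[{"dx":0.001,"dy":0,"dz":0.03,"ax":0,"ay":0,"az":0},{"dx":0.001,"dy":0,"dz":0.06,"ax":0,"ay":0,"az":0},{"dx":0.001,"dy":0,"dz":0.085,"ax":0,"ay":0,"az":0},{"dx":0.001,"dy":0,"dz":0.1,"ax":0,"ay":0,"az":0},{"dx":0.001,"dy":0,"dz":0.108,"ax":0,"ay":0,"az":0}]' 0
python3 -m handwheel '[{"dx":0,"dy":0,"dz":0.006,"ax":0,"ay":0,"az":0},{"dx":0,"dy":0,"dz":0.011,"ax":0,"ay":0,"az":0},{"dx":0,"dy":0,"dz":0.014,"ax":0,"ay":0,"az":0},{"dx":0,"dy":0,"dz":0.014,"ax":0,"ay":0,"az":0},{"dx":0,"dy":0,"dz":0.014,"ax":0,"ay":0,"az":0}]' 0
python3 st.py
```

```text
time: 25.5
tool_pos: [0.5631, 0.003, 0.0234]
tool_rot: [-0.0, 0.707, 0.707, -0.0]
contact_force: [-0.3, 0.4, 0.5]
gripper_width: 1.0
time: 26.12
tool_pos: [0.5633, 0.0033, 0.0101]
tool_rot: [0.0, 0.707, 0.708, 0.0]
contact_force: [0.3, -0.4, 0.3]
gripper_width: 1.003
t 26.125 pos [0.5633 0.0033 0.0101] g 1.003 F [ 0.32 -0.43  0.32] 
R [[-0.0012, 1.0, 0.0005], [1.0, 0.0012, -0.0001], [-0.0001, 0.0005, -1.0]] j [-0.13  0.15  1.91 -0.    1.08 -1.7 ]
```

```bash
python3 -m handwheel '[{"dx":-0.001,"dy":0,"dz":0,"ax":0,"ay":0,"az":0},{"dx":-0.001,"dy":0,"dz":0,"ax":0,"ay":0,"az":0}]' 0
python3 -m handwheel '[{"dx":0,"dy":0,"dz":0,"ax":0,"ay":0,"az":0},{"dx":0,"dy":0,"dz":0,"ax":0,"ay":0,"az":0},{"dx":0,"dy":0,"dz":0,"ax":0,"ay":0,"az":0},{"dx":0,"dy":0,"dz":0,"ax":0,"ay":0,"az":0},{"dx":0,"dy":0,"dz":0,"ax":0,"ay":0,"az":0}]' 255
python3 -m handwheel '[{"dx":0,"dy":0,"dz":0,"ax":0,"ay":0,"az":0},{"dx":0,"dy":0,"dz":0,"ax":0,"ay":0,"az":0}]' 255
python3 st.py
python3 -m handwheel '[{"dx":0,"dy":0,"dz":-0.01,"ax":0,"ay":0,"az":0},{"dx":0,"dy":0,"dz":-0.035,"ax":0,"ay":0,"az":0},{"dx":0,"dy":0,"dz":-0.07,"ax":0,"ay":0,"az":0},{"dx":0,"dy":0,"dz":-0.1,"ax":0,"ay":0,"az":0},{"dx":0,"dy":0,"dz":-0.13,"ax":0,"ay":0,"az":0}]' 255
python3 -m handwheel '[{"dx":0,"dy":0,"dz":0,"ax":0,"ay":0,"az":0},{"dx":0,"dy":0,"dz":0,"ax":0,"ay":0,"az":0}]' 255
python3 st.py
python3 - <<'E'
from h import *
from plant import manip
for n in ["wrist","scene"]:
    f=manip.grab_frame(n); cv2.imwrite(f"pics/{n}5.png",f["image"][100:300,100:420]if n=="wrist" else cv2.resize(f["image"][60:240,190:430],None,fx=3,fy=3))
E
```

```text
time: 26.38
tool_pos: [0.5632, 0.0022, 0.01]
tool_rot: [0.0, 0.707, 0.708, 0.0]
contact_force: [0.1, 0.1, 0.1]
gripper_width: 1.002
time: 27.0
tool_pos: [0.5635, 0.0022, 0.0103]
tool_rot: [0.0, 0.707, 0.708, 0.0]
contact_force: [0.3, -0.4, 2.6]
gripper_width: 0.515
time: 27.25
tool_pos: [0.5635, 0.0022, 0.0102]
tool_rot: [0.0, 0.707, 0.708, 0.0]
contact_force: [1.1, -0.0, 4.6]
gripper_width: 0.513
t 27.25 pos [0.5635 0.0022 0.0102] g 0.513 F [ 1.11 -0.03  4.59] 
R [[-0.0012, 1.0, 0.001], [1.0, 0.0012, -0.0001], [-0.0001, 0.001, -1.0]] j [-0.13  0.15  1.91  0.    1.08 -1.7 ]
time: 27.88
tool_pos: [0.5622, 0.0024, 0.1404]
tool_rot: [-0.001, 0.707, 0.708, -0.0]
contact_force: [0.3, -0.5, -1.6]
gripper_width: 0.516
time: 28.12
tool_pos: [0.562, 0.0024, 0.1382]
tool_rot: [-0.001, 0.707, 0.708, -0.001]
contact_force: [0.1, -0.0, -0.8]
gripper_width: 0.511
t 28.125 pos [0.562  0.0024 0.1382] g 0.511 F [ 0.08 -0.   -0.81] 
R [[-0.0012, 1.0, -0.0025], [1.0, 0.0012, 0.0003], [0.0003, -0.0025, -1.0]] j [-0.13 -0.02  1.85 -0.    1.32 -1.7 ]
```

View pics/scene5.png

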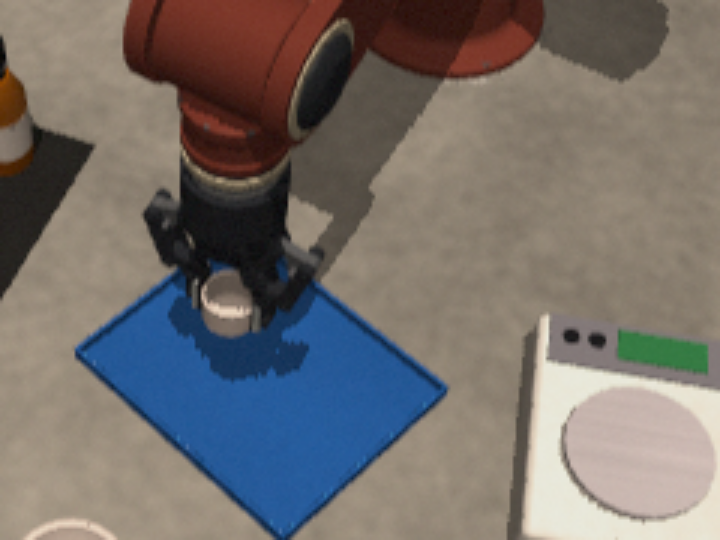

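View pics/wrist5.png

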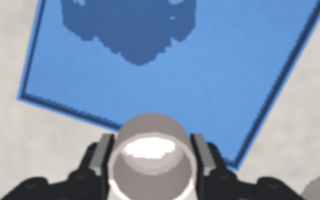

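The crucible is held level between the pads. Next I'll carry it to the pan.

```bash
python3 -m handwheel '[{"dx":0.02,"dy":-0.004,"dz":0,"ax":0,"ay":0,"az":0},{"dx":0.05,"dy":-0.01,"dz":0,"ax":0,"ay":0,"az":0},{"dx":0.085,"dy":-0.017,"dz":0,"ax":0,"ay":0,"az":0},{"dx":0.12,"dy":-0.024,"dz":0,"ax":0,"ay":0,"az":0},{"dx":0.155,"dy":-0.031,"dz":0,"ax":0,"ay":0,"az":0}]' 255
python3 -m handwheel '[{"dx":0.035,"dy":-0.007,"dz":0,"ax":0,"ay":0,"az":0},{"dx":0.07,"dy":-0.014,"dz":0,"ax":0,"ay":0,"az":0},{"dx":0.105,"dy":-0.021,"dz":0,"ax":0,"ay":0,"az":0},{"dx":0.14,"dy":-0.028,"dz":0,"ax":0,"ay":0,"az":0},{"dx":0.165,"dy":-0.033,"dz":0,"ax":0,"ay":0,"az":0}]' 255
python3 -m handwheel '[{"dx":0.0125,"dy":-0.003,"dz":0,"ax":0,"ay":0,"az":0},{"dx":0.0125,"dy":-0.003,"dz":0,"ax":0,"ay":0,"az":0},{"dx":0.0125,"dy":-0.003,"dz":0,"ax":0,"ay":0,"az":0}]' 255
python3 st.py
python3 - <<'E'
from h import *
from plant import manip
V,U=np.mgrid[:384,:512]
f=manip.grab_frame("wrist"); cv2.imwrite("pics/wrist6.png",f["image"]);np.savez("wrist6.npz",**f);P=cloud(f);Z=P[...,2]
m=(abs(Z-.072)<.005)
q=P[m]; print(m.sum(),q[:,:2].min(0),q[:,:2].max(0))
E
```

```text
time: 28.85
tool_pos: [0.5305, 0.1592, 0.1388]
tool_rot: [-0.001, 0.707, 0.708, -0.001]
contact_force: [-0.4, 1.2, -1.0]
gripper_width: 0.512
time: 29.48
tool_pos: [0.4969, 0.3243, 0.1387]
tool_rot: [-0.001, 0.706, 0.708, -0.001]
contact_force: [0.6, -0.0, -0.8]
gripper_width: 0.514
time: 29.85
tool_pos: [0.4956, 0.334, 0.1395]
tool_rot: [0.0, 0.707, 0.707, -0.0]
contact_force: [0.1, -1.2, -1.0]
gripper_width: 0.51
t 29.85 pos [0.4956 0.334  0.1395] g 0.51 F [ 0.15 -1.17 -1.04] 
R [[-0.0006, 1.0, -0.0005], [1.0, 0.0006, -0.0006], [-0.0006, -0.0005, -1.0]] j [ 0.47  0.06  1.76 -0.    1.32 -1.1 ]
11048 [0.43674066 0.27570557] [0.53134657 0.39499748]
```

View pics/wrist6.png

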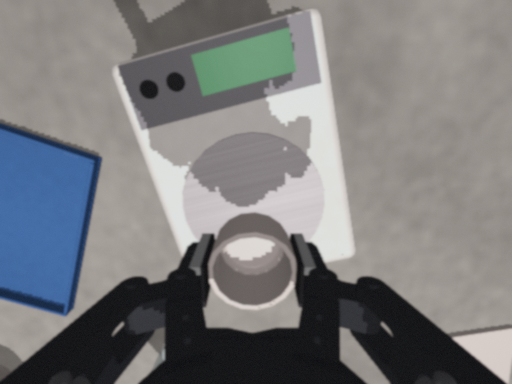

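The wrist view puts the pan centre at about (.4967,.3353), which agrees with the earlier estimate. I'll lower gently.

```bash
python3 -m handwheel '[{"dx":0.001,"dy":0.001,"dz":0.015,"ax":0,"ay":0,"az":0},{"dx":0.001,"dy":0.001,"dz":0.03,"ax":0,"ay":0,"az":0},{"dx":0.001,"dy":0.001,"dz":0.045,"ax":0,"ay":0,"az":0},{"dx":0.001,"dy":0.001,"dz":0.053,"ax":0,"ay":0,"az":0},{"dx":0.001,"dy":0.001,"dz":0.056,"ax":0,"ay":0,"az":0}]' 255
python3 -m handwheel '[{"dx":0,"dy":0,"dz":0.001,"ax":0,"ay":0,"az":0},{"dx":0,"dy":0,"dz":0.002,"ax":0,"ay":0,"az":0},{"dx":0,"dy":0,"dz":0.002,"ax":0,"ay":0,"az":0},{"dx":0,"dy":0,"dz":0.002,"ax":0,"ay":0,"az":0}]' 255
python3 st.py
```

```text
time: 30.52
tool_pos: [0.4962, 0.3355, 0.0827]
tool_rot: [-0.0, 0.707, 0.708, -0.001]
contact_force: [0.2, 0.4, -1.0]
gripper_width: 0.512
time: 31.02
tool_pos: [0.4968, 0.3358, 0.0821]
tool_rot: [0.0, 0.707, 0.708, 0.0]
contact_force: [-0.8, 0.1, -0.6]
gripper_width: 0.513
t 31.025 pos [0.4968 0.3358 0.0821] g 0.513 F [-0.81  0.07 -0.57] 
R [[-0.0012, 1.0, 0.0005], [1.0, 0.0012, 0.0002], [0.0002, 0.0005, -1.0]] j [ 0.47  0.13  1.79 -0.    1.22 -1.1 ]
```

```bash
python3 -m handwheel '[{"dx":0,"dy":0,"dz":0.001,"ax":0,"ay":0,"az":0},{"dx":0,"dy":0,"dz":0.002,"ax":0,"ay":0,"az":0},{"dx":0,"dy":0,"dz":0.002,"ax":0,"ay":0,"az":0}]' 255
python3 -m handwheel '[{"dx":0,"dy":0,"dz":0.001,"ax":0,"ay":0,"az":0},{"dx":0,"dy":0,"dz":0.001,"ax":0,"ay":0,"az":0}]' 255
python3 -m handwheel '[{"dx":0,"dy":0,"dz":0.001,"ax":0,"ay":0,"az":0},{"dx":0,"dy":0,"dz":0.001,"ax":0,"ay":0,"az":0}]' 255
python3 st.py
```

```text
time: 31.4
tool_pos: [0.4966, 0.3356, 0.0796]
tool_rot: [-0.0, 0.707, 0.708, -0.0]
contact_force: [0.5, 0.6, -0.0]
gripper_width: 0.514
time: 31.65
tool_pos: [0.4966, 0.3357, 0.0787]
tool_rot: [-0.0, 0.707, 0.708, -0.0]
contact_force: [0.5, -0.5, -1.2]
gripper_width: 0.513
time: 31.9
tool_pos: [0.4968, 0.3358, 0.0783]
tool_rot: [0.0, 0.707, 0.708, 0.0]
contact_force: [-1.6, -1.9, 2.1]
gripper_width: 0.515
t 31.9 pos [0.4968 0.3358 0.0783] g 0.515 F [-1.56 -1.93  2.12] 
R [[-0.0012, 1.0, 0.0001], [1.0, 0.0012, 0.0], [0.0, 0.0001, -1.0]] j [ 0.47  0.13  1.79 -0.    1.21 -1.1 ]
```

```bash
python3 -m handwheel '[{"dx":0,"dy":0,"dz":0,"ax":0,"ay":0,"az":0},{"dx":0,"dy":0,"dz":0,"ax":0,"ay":0,"az":0},{"dx":0,"dy":0,"dz":0,"ax":0,"ay":0,"az":0},{"dx":0,"dy":0,"dz":0,"ax":0,"ay":0,"az":0}]' 0
python3 -m handwheel '[{"dx":0,"dy":0,"dz":-0.01,"ax":0,"ay":0,"az":0},{"dx":0,"dy":0,"dz":-0.03,"ax":0,"ay":0,"az":0},{"dx":0,"dy":0,"dz":-0.06,"ax":0,"ay":0,"az":0},{"dx":0,"dy":0,"dz":-0.1,"ax":0,"ay":0,"az":0},{"dx":0,"dy":0,"dz":-0.14,"ax":0,"ay":0,"az":0}]' 0
python3 -m handwheel '[{"dx":-0.05,"dy":0.01,"dz":0,"ax":0,"ay":0,"az":0},{"dx":-0.1,"dy":0.02,"dz":0,"ax":0,"ay":0,"az":0},{"dx":-0.15,"dy":0.03,"dz":0,"ax":0,"ay":0,"az":0},{"dx":-0.2,"dy":0.04,"dz":0,"ax":0,"ay":0,"az":0},{"dx":-0.25,"dy":0.05,"dz":0,"ax":0,"ay":0,"az":0}]' 0
python3 -m handwheel '[{"dx":-0.05,"dy":0.01,"dz":0,"ax":0,"ay":0,"az":0},{"dx":-0.1,"dy":0.02,"dz":0,"ax":0,"ay":0,"az":0},{"dx":-0.15,"dy":0.03,"dz":0,"ax":0,"ay":0,"az":0},{"dx":-0.2,"dy":0.04,"dz":0,"ax":0,"ay":0,"az":0},{"dx":-0.25,"dy":0.05,"dz":0,"ax":0,"ay":0,"az":0}]' 0
python3 st.py
python3 - <<'E'
from h import *
from plant import manip
V,U=np.mgrid[:384,:512]
for n in ["top","scene"]:
    f=manip.grab_frame(n); cv2.imwrite(f"pics/{n}7.png",f["image"]);np.savez(n+"7.npz",**f);P=cloud(f);Z=P[...,2]
    m=(abs(Z-.105)<.006)&(np.hypot(P[...,0]-.4965,P[...,1]-.335)<.05)
    q=rayz(f,U[m],V[m],.106); print(n,m.sum(),(q.max(0)+q.min(0))[:2]/2,(q.max(0)-q.min(0))[:2])
f=manip.grab_frame("wrist"); P=cloud(f);Z=P[...,2]
for nm,x,y,zt,r in [("tall",.398,-.32,.154,.017),("sq",.5008,-.3127,.136,.016),("squat",.6006,-.3068,.122,.022)]:
    m=(abs(Z-zt)<.006)&(np.hypot(P[...,0]-x,P[...,1]-y)<r+.01)
    if m.sum()<50: print(nm,m.sum());continue
    q=rayz(f,U[m],V[m],zt); print(nm,m.sum(),(q.max(0)+q.min(0))[:2]/2,(q.max(0)-q.min(0))[:2],np.median(Z[m]))
E
```

```text
time: 32.4
tool_pos: [0.4966, 0.3357, 0.0777]
tool_rot: [-0.0, 0.707, 0.708, -0.0]
contact_force: [-0.7, -0.4, 0.3]
gripper_width: 0.999
time: 33.02
tool_pos: [0.4969, 0.3358, 0.221]
tool_rot: [0.0, 0.707, 0.708, 0.001]
contact_force: [0.1, -0.6, 0.8]
gripper_width: 0.999
time: 33.65
tool_pos: [0.5476, 0.0842, 0.2201]
tool_rot: [0.001, 0.707, 0.708, 0.001]
contact_force: [0.1, 0.3, -0.1]
gripper_width: 0.999
time: 34.28
tool_pos: [0.5979, -0.166, 0.2202]
tool_rot: [0.001, 0.707, 0.707, 0.001]
contact_force: [1.1, 0.9, 0.5]
gripper_width: 1.002
t 34.275 pos [ 0.5979 -0.166   0.2202] g 1.002 F [1.06 0.88 0.48] 
R [[-0.0011, 1.0, 0.0027], [1.0, 0.0011, -0.0009], [-0.001, 0.0027, -1.0]] j [-0.39  0.05  1.64  0.    1.45 -1.96]
top 84 [0.4966568  0.33611404] [0.04209587 0.04596735]
scene 125 [0.49882957 0.33502654] [0.04832533 0.04540913]
tall 0
sq 1435 [ 0.50099268 -0.31135229] [0.03053783 0.03355751] 0.13505953939382376
squat 1603 [ 0.60100906 -0.30510109] [0.04332919 0.04506358] 0.12113160799194642
```

View pics/scene7.png

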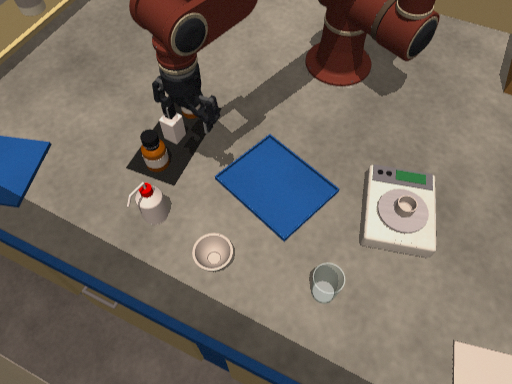

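The crucible stands at (405,204) in the middle of the pan. Now the bottles go back, starting with the squat jar.

```bash
python3 -m handwheel '[{"dx":-0.05,"dy":0.001,"dz":0,"ax":0,"ay":0,"az":0},{"dx":-0.1,"dy":0.002,"dz":0,"ax":0,"ay":0,"az":0},{"dx":-0.1407,"dy":0.0026,"dz":0,"ax":0,"ay":0,"az":0},{"dx":-0.1407,"dy":0.0026,"dz":0.02,"ax":0,"ay":0,"az":0},{"dx":-0.1407,"dy":0.0026,"dz":0.05,"ax":0,"ay":0,"az":0}]' 0
python3 -m handwheel '[{"dx":0,"dy":0,"dz":0,"ax":0,"ay":0,"az":0},{"dx":0,"dy":0,"dz":0,"ax":0,"ay":0,"az":0}]' 0
python3 st.py
```

```text
time: 35.05
tool_pos: [0.6009, -0.3039, 0.1689]
tool_rot: [0.001, 0.706, 0.708, 0.001]
contact_force: [0.1, 0.3, -0.1]
gripper_width: 1.004
time: 35.3
tool_pos: [0.6006, -0.3037, 0.1688]
tool_rot: [0.0, 0.706, 0.708, 0.0]
contact_force: [0.7, -0.5, 0.5]
gripper_width: 1.004
t 35.3 pos [ 0.6006 -0.3037  0.1688] g 1.004 F [ 0.72 -0.47  0.55] 
R [[-0.0027, 1.0, 0.0008], [1.0, 0.0027, -0.0002], [-0.0002, 0.0008, -1.0]] j [-0.58  0.21  1.55  0.    1.38 -2.15]
```

```bash
python3 -m handwheel '[{"dx":-0.003,"dy":0,"dz":0.025,"ax":0,"ay":0,"az":-0.0015},{"dx":-0.003,"dy":0,"dz":0.05,"ax":0,"ay":0,"az":-0.0015},{"dx":-0.003,"dy":0,"dz":0.068,"ax":0,"ay":0,"az":-0.0015},{"dx":-0.003,"dy":0,"dz":0.077,"ax":0,"ay":0,"az":-0.0015},{"dx":-0.003,"dy":0,"dz":0.077,"ax":0,"ay":0,"az":-0.0015}]' 0
python3 -m handwheel '[{"dx":0,"dy":0,"dz":0,"ax":0,"ay":0,"az":0},{"dx":0,"dy":0,"dz":0,"ax":0,"ay":0,"az":0}]' 0
python3 st.py
python3 -m handwheel '[{"dx":0,"dy":0,"dz":0,"ax":0,"ay":0,"az":0},{"dx":0,"dy":0,"dz":0,"ax":0,"ay":0,"az":0},{"dx":0,"dy":0,"dz":0,"ax":0,"ay":0,"az":0},{"dx":0,"dy":0,"dz":0,"ax":0,"ay":0,"az":0},{"dx":0,"dy":0,"dz":0,"ax":0,"ay":0,"az":0}]' 255
python3 -m handwheel '[{"dx":0,"dy":0,"dz":0,"ax":0,"ay":0,"az":0},{"dx":0,"dy":0,"dz":0,"ax":0,"ay":0,"az":0}]' 255
python3 st.py
```

```text
time: 35.92
tool_pos: [0.6001, -0.3077, 0.0908]
tool_rot: [-0.0, 0.706, 0.708, -0.0]
contact_force: [-0.3, -0.1, 0.1]
gripper_width: 0.996
time: 36.17
tool_pos: [0.6006, -0.3083, 0.092]
tool_rot: [0.001, 0.706, 0.708, 0.0]
contact_force: [0.0, -0.5, -0.4]
gripper_width: 0.998
t 36.175 pos [ 0.6006 -0.3083  0.092 ] g 0.998 F [ 0.01 -0.45 -0.39] 
R [[-0.0027, 1.0, 0.0015], [1.0, 0.0027, -0.001], [-0.001, 0.0015, -1.0]] j [-0.58  0.28  1.6  -0.    1.26 -2.16]
time: 36.8
tool_pos: [0.6004, -0.3081, 0.0913]
tool_rot: [0.0, 0.706, 0.708, 0.0]
contact_force: [0.9, -0.3, 1.9]
gripper_width: 0.497
time: 37.05
tool_pos: [0.6004, -0.3081, 0.0913]
tool_rot: [0.0, 0.706, 0.708, 0.0]
contact_force: [1.5, 0.5, 3.6]
gripper_width: 0.501
t 37.05 pos [ 0.6004 -0.3081  0.0913] g 0.501 F [1.47 0.49 3.55] 
R [[-0.0027, 1.0, 0.0008], [1.0, 0.0027, -0.0005], [-0.0005, 0.0008, -1.0]] j [-0.58  0.28  1.6   0.    1.26 -2.16]
```

```bash
python3 -m handwheel '[{"dx":0,"dy":0,"dz":-0.01,"ax":0,"ay":0,"az":0},{"dx":0,"dy":0,"dz":-0.035,"ax":0,"ay":0,"az":0},{"dx":0,"dy":0,"dz":-0.06,"ax":0,"ay":0,"az":0},{"dx":0,"dy":0,"dz":-0.085,"ax":0,"ay":0,"az":0},{"dx":0.018,"dy":-0.001,"dz":-0.09,"ax":0,"ay":0,"az":0}]' 255
python3 -m handwheel '[{"dx":0.03,"dy":-0.003,"dz":0,"ax":0,"ay":0,"az":0},{"dx":0.06,"dy":-0.006,"dz":0,"ax":0,"ay":0,"az":0},{"dx":0.095,"dy":-0.009,"dz":0,"ax":0,"ay":0,"az":0},{"dx":0.13,"dy":-0.012,"dz":0,"ax":0,"ay":0,"az":0},{"dx":0.165,"dy":-0.015,"dz":0,"ax":0,"ay":0,"az":0}]' 255
python3 -m handwheel '[{"dx":0.035,"dy":-0.003,"dz":0,"ax":0,"ay":0,"az":0},{"dx":0.07,"dy":-0.006,"dz":0,"ax":0,"ay":0,"az":0},{"dx":0.105,"dy":-0.009,"dz":0,"ax":0,"ay":0,"az":0},{"dx":0.14,"dy":-0.012,"dz":0,"ax":0,"ay":0,"az":0},{"dx":0.175,"dy":-0.016,"dz":0,"ax":0,"ay":0,"az":0}]' 255
python3 -m handwheel '[{"dx":0.02,"dy":-0.003,"dz":0.01,"ax":0,"ay":0,"az":0},{"dx":0.02,"dy":-0.003,"dz":0.035,"ax":0,"ay":0,"az":0},{"dx":0.02,"dy":-0.003,"dz":0.06,"ax":0,"ay":0,"az":0},{"dx":0.02,"dy":-0.003,"dz":0.074,"ax":0,"ay":0,"az":0},{"dx":0.02,"dy":-0.003,"dz":0.08,"ax":0,"ay":0,"az":0}]' 255
python3 -m handwheel '[{"dx":0,"dy":0,"dz":0.002,"ax":0,"ay":0,"az":0},{"dx":0,"dy":0,"dz":0.004,"ax":0,"ay":0,"az":0},{"dx":0,"dy":0,"dz":0.005,"ax":0,"ay":0,"az":0},{"dx":0,"dy":0,"dz":0.005,"ax":0,"ay":0,"az":0}]' 255
python3 st.py
```

```text
time: 37.67
tool_pos: [0.5994, -0.2904, 0.1826]
tool_rot: [0.001, 0.707, 0.708, 0.0]
contact_force: [0.6, 0.5, -3.1]
gripper_width: 0.494
time: 38.3
tool_pos: [0.5819, -0.1222, 0.1787]
tool_rot: [-0.002, 0.706, 0.708, -0.001]
contact_force: [-0.2, 0.1, -2.4]
gripper_width: 0.497
time: 38.92
tool_pos: [0.565, 0.0522, 0.1788]
tool_rot: [-0.001, 0.706, 0.708, -0.001]
contact_force: [0.5, -0.7, -2.3]
gripper_width: 0.499
time: 39.55
tool_pos: [0.5629, 0.07, 0.0991]
tool_rot: [-0.001, 0.706, 0.708, -0.001]
contact_force: [-0.6, 0.3, -2.5]
gripper_width: 0.499
time: 40.05
tool_pos: [0.5643, 0.07, 0.0962]
tool_rot: [0.0, 0.706, 0.708, 0.0]
contact_force: [0.9, 0.6, -1.5]
gripper_width: 0.496
t 40.05 pos [0.5643 0.07   0.0962] g 0.496 F [ 0.85  0.63 -1.51] 
R [[-0.0026, 1.0, 0.0007], [1.0, 0.0026, -0.0], [-0.0, 0.0007, -1.0]] j [-0.01  0.04  1.86 -0.    1.24 -1.58]
```

```bash
python3 -m handwheel '[{"dx":0,"dy":0.001,"dz":0.001,"ax":0,"ay":0,"az":0},{"dx":0,"dy":0.001,"dz":0.002,"ax":0,"ay":0,"az":0},{"dx":0,"dy":0.001,"dz":0.003,"ax":0,"ay":0,"az":0},{"dx":0,"dy":0.001,"dz":0.003,"ax":0,"ay":0,"az":0}]' 255
python3 -m handwheel '[{"dx":0,"dy":0,"dz":0.001,"ax":0,"ay":0,"az":0},{"dx":0,"dy":0,"dz":0.001,"ax":0,"ay":0,"az":0}]' 255
python3 -m handwheel '[{"dx":0,"dy":0,"dz":0.001,"ax":0,"ay":0,"az":0},{"dx":0,"dy":0,"dz":0.001,"ax":0,"ay":0,"az":0}]' 255
python3 st.py
```

```text
time: 40.55
tool_pos: [0.5649, 0.07, 0.0926]
tool_rot: [-0.0, 0.706, 0.708, -0.0]
contact_force: [0.7, 0.6, -3.0]
gripper_width: 0.498
time: 40.8
tool_pos: [0.565, 0.07, 0.0917]
tool_rot: [-0.0, 0.706, 0.708, -0.0]
contact_force: [0.7, -0.2, -2.7]
gripper_width: 0.496
time: 41.05
tool_pos: [0.5652, 0.0701, 0.0913]
tool_rot: [0.0, 0.706, 0.708, 0.0]
contact_force: [-0.8, -0.2, -0.1]
gripper_width: 0.498
t 41.05 pos [0.5652 0.0701 0.0913] g 0.498 F [-0.79 -0.24 -0.12] 
R [[-0.0027, 1.0, 0.0004], [1.0, 0.0027, 0.0], [0.0, 0.0004, -1.0]] j [-0.01  0.05  1.86  0.    1.23 -1.58]
```

```bash
python3 -m handwheel '[{"dx":0,"dy":0,"dz":0,"ax":0,"ay":0,"az":0},{"dx":0,"dy":0,"dz":0,"ax":0,"ay":0,"az":0},{"dx":0,"dy":0,"dz":0,"ax":0,"ay":0,"az":0},{"dx":0,"dy":0,"dz":0,"ax":0,"ay":0,"az":0}]' 0
python3 -m handwheel '[{"dx":0,"dy":0,"dz":-0.02,"ax":0,"ay":0,"az":0},{"dx":0,"dy":0,"dz":-0.06,"ax":0,"ay":0,"az":0},{"dx":0,"dy":0,"dz":-0.12,"ax":0,"ay":0,"az":0},{"dx":-0.04,"dy":-0.006,"dz":-0.12,"ax":0,"ay":0,"az":0},{"dx":-0.09,"dy":-0.015,"dz":-0.12,"ax":0,"ay":0,"az":0}]' 0
python3 -m handwheel '[{"dx":-0.05,"dy":-0.009,"dz":0,"ax":0,"ay":0,"az":0},{"dx":-0.1,"dy":-0.018,"dz":0,"ax":0,"ay":0,"az":0},{"dx":-0.15,"dy":-0.027,"dz":0,"ax":0,"ay":0,"az":0},{"dx":-0.2,"dy":-0.036,"dz":0,"ax":0,"ay":0,"az":0},{"dx":-0.25,"dy":-0.045,"dz":0,"ax":0,"ay":0,"az":0}]' 0
python3 -m handwheel '[{"dx":-0.0428,"dy":-0.0044,"dz":0,"ax":0,"ay":0,"az":0},{"dx":-0.0428,"dy":-0.0044,"dz":0.02,"ax":0,"ay":0,"az":0},{"dx":-0.0428,"dy":-0.0044,"dz":0.04,"ax":0,"ay":0,"az":0},{"dx":-0.0428,"dy":-0.0044,"dz":0.04,"ax":0,"ay":0,"az":0},{"dx":-0.0428,"dy":-0.0044,"dz":0.04,"ax":0,"ay":0,"az":0}]' 0
python3 st.py
```

```text
time: 41.55
tool_pos: [0.5651, 0.07, 0.0909]
tool_rot: [0.0, 0.706, 0.708, 0.0]
contact_force: [-0.3, 0.5, -0.7]
gripper_width: 0.999
time: 42.18
tool_pos: [0.5512, -0.0205, 0.2142]
tool_rot: [0.002, 0.705, 0.709, 0.001]
contact_force: [0.7, -0.1, -0.5]
gripper_width: 1.0
time: 42.8
tool_pos: [0.5058, -0.272, 0.2128]
tool_rot: [0.001, 0.706, 0.708, 0.0]
contact_force: [0.1, -0.5, 0.3]
gripper_width: 0.998
time: 43.42
tool_pos: [0.502, -0.3119, 0.1709]
tool_rot: [-0.0, 0.706, 0.709, 0.0]
contact_force: [-0.6, 1.0, 0.3]
gripper_width: 1.0
t 43.425 pos [ 0.502  -0.3119  0.1709] g 1.0 F [-0.56  1.    0.35] 
R [[-0.0042, 1.0, -0.0001], [1.0, 0.0042, 0.0002], [0.0002, -0.0001, -1.0]] j [-0.68  0.02  1.75  0.    1.37 -2.26]
```

```bash
python3 -m handwheel '[{"dx":-0.001,"dy":-0.001,"dz":0.025,"ax":0,"ay":0,"az":0.003},{"dx":-0.001,"dy":-0.001,"dz":0.045,"ax":0,"ay":0,"az":0.003},{"dx":-0.001,"dy":-0.001,"dz":0.06,"ax":0,"ay":0,"az":0.003},{"dx":-0.001,"dy":-0.001,"dz":0.065,"ax":0,"ay":0,"az":0.003},{"dx":-0.001,"dy":-0.001,"dz":0.065,"ax":0,"ay":0,"az":0.003}]' 0
python3 -m handwheel '[{"dx":0,"dy":0,"dz":0,"ax":0,"ay":0,"az":0},{"dx":0,"dy":0,"dz":0,"ax":0,"ay":0,"az":0}]' 0
python3 st.py
python3 -m handwheel '[{"dx":0,"dy":0,"dz":0,"ax":0,"ay":0,"az":0},{"dx":0,"dy":0,"dz":0,"ax":0,"ay":0,"az":0},{"dx":0,"dy":0,"dz":0,"ax":0,"ay":0,"az":0},{"dx":0,"dy":0,"dz":0,"ax":0,"ay":0,"az":0},{"dx":0,"dy":0,"dz":0,"ax":0,"ay":0,"az":0}]' 255
python3 -m handwheel '[{"dx":0,"dy":0,"dz":0,"ax":0,"ay":0,"az":0},{"dx":0,"dy":0,"dz":0,"ax":0,"ay":0,"az":0}]' 255
python3 st.py
```

```text
time: 44.05
tool_pos: [0.5007, -0.3139, 0.1057]
tool_rot: [-0.0, 0.707, 0.707, -0.0]
contact_force: [0.2, 0.2, -0.1]
gripper_width: 0.998
time: 44.3
tool_pos: [0.5011, -0.3143, 0.1067]
tool_rot: [0.001, 0.707, 0.707, 0.0]
contact_force: [-0.1, -0.6, 0.7]
gripper_width: 1.002
t 44.3 pos [ 0.5011 -0.3143  0.1067] g 1.002 F [-0.13 -0.61  0.69] 
R [[0.0004, 1.0, 0.0012], [1.0, -0.0004, -0.0009], [-0.0009, 0.0012, -1.0]] j [-0.69  0.08  1.8   0.    1.26 -2.26]
time: 44.92
tool_pos: [0.5009, -0.3142, 0.1061]
tool_rot: [0.0, 0.707, 0.707, -0.0]
contact_force: [0.2, -0.5, 1.6]
gripper_width: 0.361
time: 45.18
tool_pos: [0.5008, -0.3142, 0.1061]
tool_rot: [0.0, 0.707, 0.707, -0.0]
contact_force: [0.4, -1.0, 2.1]
gripper_width: 0.356
t 45.175 pos [ 0.5008 -0.3142  0.1061] g 0.356 F [ 0.43 -1.05  2.06] 
R [[0.0004, 1.0, 0.0005], [1.0, -0.0004, -0.0006], [-0.0006, 0.0005, -1.0]] j [-0.69  0.08  1.8  -0.    1.26 -2.26]
```

```bash
python3 -m handwheel '[{"dx":0,"dy":0,"dz":-0.01,"ax":0,"ay":0,"az":0},{"dx":0,"dy":0,"dz":-0.035,"ax":0,"ay":0,"az":0},{"dx":0,"dy":0,"dz":-0.06,"ax":0,"ay":0,"az":0},{"dx":0,"dy":0,"dz":-0.08,"ax":0,"ay":0,"az":0},{"dx":0.015,"dy":0.001,"dz":-0.085,"ax":0,"ay":0,"az":0}]' 255
python3 -m handwheel '[{"dx":0.03,"dy":0.003,"dz":0,"ax":0,"ay":0,"az":0},{"dx":0.06,"dy":0.006,"dz":0,"ax":0,"ay":0,"az":0},{"dx":0.095,"dy":0.009,"dz":0,"ax":0,"ay":0,"az":0},{"dx":0.13,"dy":0.012,"dz":0,"ax":0,"ay":0,"az":0},{"dx":0.165,"dy":0.016,"dz":0,"ax":0,"ay":0,"az":0}]' 255
python3 -m handwheel '[{"dx":0.035,"dy":0.003,"dz":0,"ax":0,"ay":0,"az":0},{"dx":0.065,"dy":0.006,"dz":0,"ax":0,"ay":0,"az":0},{"dx":0.084,"dy":0.0075,"dz":0,"ax":0,"ay":0,"az":0},{"dx":0.084,"dy":0.0075,"dz":0.02,"ax":0,"ay":0,"az":0},{"dx":0.084,"dy":0.0075,"dz":0.045,"ax":0,"ay":0,"az":0}]' 255
python3 -m handwheel '[{"dx":0,"dy":0,"dz":0.02,"ax":0,"ay":0,"az":0},{"dx":0,"dy":0,"dz":0.033,"ax":0,"ay":0,"az":0},{"dx":0,"dy":0,"dz":0.036,"ax":0,"ay":0,"az":0},{"dx":0,"dy":0,"dz":0.036,"ax":0,"ay":0,"az":0},{"dx":0,"dy":0,"dz":0.036,"ax":0,"ay":0,"az":0}]' 255
python3 st.py
```

```text
time: 45.8
tool_pos: [0.5021, -0.2993, 0.1925]
tool_rot: [0.001, 0.708, 0.707, 0.0]
contact_force: [-0.2, 0.7, -3.2]
gripper_width: 0.357
time: 46.42
tool_pos: [0.5167, -0.1315, 0.1894]
tool_rot: [-0.001, 0.707, 0.707, -0.0]
contact_force: [0.2, -0.1, -3.4]
gripper_width: 0.354
time: 47.05
tool_pos: [0.525, -0.0502, 0.1445]
tool_rot: [0.0, 0.707, 0.707, -0.0]
contact_force: [-0.3, 0.0, -3.8]
gripper_width: 0.359
time: 47.68
tool_pos: [0.526, -0.0502, 0.111]
tool_rot: [0.001, 0.707, 0.707, 0.001]
contact_force: [-0.6, 0.4, -2.5]
gripper_width: 0.354
t 47.675 pos [ 0.526  -0.0502  0.111 ] g 0.354 F [-0.58  0.39 -2.52] 
R [[0.0003, 1.0, 0.0021], [1.0, -0.0003, -0.0005], [-0.0005, 0.0021, -1.0]] j [-0.24 -0.07  1.95 -0.    1.27 -1.81]
```

```bash
python3 -m handwheel '[{"dx":0.0003,"dy":-0.0003,"dz":0.001,"ax":0,"ay":0,"az":0},{"dx":0.0003,"dy":-0.0003,"dz":0.002,"ax":0,"ay":0,"az":0},{"dx":0.0003,"dy":-0.0003,"dz":0.003,"ax":0,"ay":0,"az":0},{"dx":0.0003,"dy":-0.0003,"dz":0.003,"ax":0,"ay":0,"az":0}]' 255
python3 -m handwheel '[{"dx":0,"dy":0,"dz":0.001,"ax":0,"ay":0,"az":0},{"dx":0,"dy":0,"dz":0.001,"ax":0,"ay":0,"az":0}]' 255
python3 -m handwheel '[{"dx":0,"dy":0,"dz":0.001,"ax":0,"ay":0,"az":0},{"dx":0,"dy":0,"dz":0.001,"ax":0,"ay":0,"az":0}]' 255
python3 st.py
```

```text
time: 48.18
tool_pos: [0.5248, -0.0496, 0.1067]
tool_rot: [-0.0, 0.707, 0.707, -0.0]
contact_force: [0.5, 1.1, -2.5]
gripper_width: 0.359
time: 48.42
tool_pos: [0.5251, -0.0497, 0.1061]
tool_rot: [0.0, 0.707, 0.707, 0.0]
contact_force: [-0.2, 0.2, -1.3]
gripper_width: 0.356
time: 48.68
tool_pos: [0.5256, -0.0497, 0.1061]
tool_rot: [0.0, 0.707, 0.707, 0.0]
contact_force: [-1.4, 0.0, 4.5]
gripper_width: 0.356
t 48.675 pos [ 0.5256 -0.0497  0.1061] g 0.356 F [-1.37  0.01  4.51] 
R [[0.0002, 1.0, 0.0012], [1.0, -0.0002, -0.0002], [-0.0002, 0.0012, -1.0]] j [-0.24 -0.07  1.95  0.    1.26 -1.81]
```

```bash
python3 -m handwheel '[{"dx":0,"dy":0,"dz":-0.0007,"ax":0,"ay":0,"az":0}]' 255
python3 -m handwheel '[{"dx":0,"dy":0,"dz":0,"ax":0,"ay":0,"az":0},{"dx":0,"dy":0,"dz":0,"ax":0,"ay":0,"az":0},{"dx":0,"dy":0,"dz":0,"ax":0,"ay":0,"az":0},{"dx":0,"dy":0,"dz":0,"ax":0,"ay":0,"az":0}]' 0
python3 -m handwheel '[{"dx":0,"dy":0,"dz":-0.02,"ax":0,"ay":0,"az":0},{"dx":0,"dy":0,"dz":-0.06,"ax":0,"ay":0,"az":0},{"dx":0,"dy":0,"dz":-0.115,"ax":0,"ay":0,"az":0},{"dx":-0.04,"dy":-0.02,"dz":-0.115,"ax":0,"ay":0,"az":0},{"dx":-0.09,"dy":-0.042,"dz":-0.115,"ax":0,"ay":0,"az":0}]' 0
python3 -m handwheel '[{"dx":-0.05,"dy":-0.024,"dz":0,"ax":0,"ay":0,"az":0},{"dx":-0.1,"dy":-0.048,"dz":0,"ax":0,"ay":0,"az":0},{"dx":-0.15,"dy":-0.07,"dz":0,"ax":0,"ay":0,"az":0},{"dx":-0.18,"dy":-0.085,"dz":0,"ax":0,"ay":0,"az":0},{"dx":-0.18,"dy":-0.085,"dz":0.02,"ax":0,"ay":0,"az":0}]' 0
python3 -m handwheel '[{"dx":0,"dy":0,"dz":0,"ax":0,"ay":0,"az":0},{"dx":0,"dy":0,"dz":0,"ax":0,"ay":0,"az":0},{"dx":0,"dy":0,"dz":0,"ax":0,"ay":0,"az":0}]' 0
python3 st.py
```

```text
time: 48.8
tool_pos: [0.5253, -0.0497, 0.1061]
tool_rot: [0.0, 0.707, 0.707, 0.0]
contact_force: [-0.2, 0.3, 2.0]
gripper_width: 0.358
time: 49.3
tool_pos: [0.5249, -0.0497, 0.1054]
tool_rot: [-0.0, 0.707, 0.707, -0.0]
contact_force: [-0.3, 0.2, -0.8]
gripper_width: 1.003
time: 49.92
tool_pos: [0.4835, -0.1404, 0.2238]
tool_rot: [0.002, 0.706, 0.708, 0.001]
contact_force: [0.3, -1.0, 0.1]
gripper_width: 0.996
time: 50.55
tool_pos: [0.3981, -0.3226, 0.2037]
tool_rot: [0.003, 0.709, 0.706, -0.0]
contact_force: [-0.2, 1.0, -0.6]
gripper_width: 1.002
time: 50.92
tool_pos: [0.3985, -0.319, 0.2011]
tool_rot: [0.0, 0.707, 0.708, 0.0]
contact_force: [-0.4, 0.4, 0.6]
gripper_width: 0.999
t 50.925 pos [ 0.3985 -0.319   0.2011] g 0.999 F [-0.38  0.42  0.61] 
R [[-0.0013, 1.0, 0.0006], [1.0, 0.0013, -0.0006], [-0.0006, 0.0006, -1.0]] j [-0.82 -0.21  1.91  0.    1.44 -2.39]
```

```bash
python3 -m handwheel '[{"dx":0,"dy":0,"dz":0.025,"ax":0,"ay":0,"az":0.003},{"dx":0,"dy":0,"dz":0.05,"ax":0,"ay":0,"az":0.003},{"dx":0,"dy":0,"dz":0.068,"ax":0,"ay":0,"az":0.003},{"dx":0,"dy":0,"dz":0.076,"ax":0,"ay":0,"az":0.003},{"dx":0,"dy":0,"dz":0.076,"ax":0,"ay":0,"az":0.003}]' 0
python3 -m handwheel '[{"dx":0,"dy":0,"dz":0,"ax":0,"ay":0,"az":0},{"dx":0,"dy":0,"dz":0,"ax":0,"ay":0,"az":0}]' 0
python3 st.py
python3 -m handwheel '[{"dx":0,"dy":0,"dz":0,"ax":0,"ay":0,"az":0},{"dx":0,"dy":0,"dz":0,"ax":0,"ay":0,"az":0},{"dx":0,"dy":0,"dz":0,"ax":0,"ay":0,"az":0},{"dx":0,"dy":0,"dz":0,"ax":0,"ay":0,"az":0},{"dx":0,"dy":0,"dz":0,"ax":0,"ay":0,"az":0}]' 255
python3 -m handwheel '[{"dx":0,"dy":0,"dz":0,"ax":0,"ay":0,"az":0},{"dx":0,"dy":0,"dz":0,"ax":0,"ay":0,"az":0}]' 255
python3 st.py
```

```text
time: 51.55
tool_pos: [0.3979, -0.3195, 0.1244]
tool_rot: [-0.0, 0.708, 0.706, -0.0]
contact_force: [-0.6, 1.0, 0.3]
gripper_width: 1.001
time: 51.8
tool_pos: [0.3983, -0.3201, 0.1256]
tool_rot: [0.001, 0.708, 0.706, -0.0]
contact_force: [-0.1, 0.6, -0.3]
gripper_width: 1.005
t 51.8 pos [ 0.3983 -0.3201  0.1256] g 1.005 F [-0.11  0.65 -0.29] 
R [[0.0033, 1.0, 0.0013], [1.0, -0.0033, -0.0014], [-0.0014, 0.0013, -1.0]] j [-0.82 -0.13  1.98 -0.    1.3  -2.39]
time: 52.42
tool_pos: [0.3981, -0.3199, 0.1248]
tool_rot: [0.0, 0.708, 0.706, -0.0]
contact_force: [0.0, -1.2, 1.2]
gripper_width: 0.382
time: 52.68
tool_pos: [0.3981, -0.3199, 0.1249]
tool_rot: [0.0, 0.708, 0.706, -0.0]
contact_force: [0.2, -0.8, 3.3]
gripper_width: 0.383
t 52.675 pos [ 0.3981 -0.3199  0.1249] g 0.383 F [ 0.2  -0.76  3.34] 
R [[0.0033, 1.0, 0.0005], [1.0, -0.0033, -0.0007], [-0.0007, 0.0005, -1.0]] j [-0.82 -0.13  1.98 -0.    1.3  -2.39]
```

```bash
python3 -m handwheel '[{"dx":0,"dy":0,"dz":-0.01,"ax":0,"ay":0,"az":0},{"dx":0,"dy":0,"dz":-0.04,"ax":0,"ay":0,"az":0},{"dx":0,"dy":0,"dz":-0.08,"ax":0,"ay":0,"az":0},{"dx":0,"dy":0,"dz":-0.12,"ax":0,"ay":0,"az":0},{"dx":0,"dy":0,"dz":-0.16,"ax":0,"ay":0,"az":0}]' 255
python3 -m handwheel '[{"dx":0.015,"dy":0.004,"dz":-0.01,"ax":0,"ay":0,"az":0},{"dx":0.04,"dy":0.011,"dz":-0.01,"ax":0,"ay":0,"az":0},{"dx":0.075,"dy":0.021,"dz":-0.01,"ax":0,"ay":0,"az":0},{"dx":0.11,"dy":0.031,"dz":-0.01,"ax":0,"ay":0,"az":0},{"dx":0.145,"dy":0.041,"dz":-0.01,"ax":0,"ay":0,"az":0}]' 255
python3 -m handwheel '[{"dx":0.035,"dy":0.01,"dz":0,"ax":0,"ay":0,"az":0},{"dx":0.07,"dy":0.02,"dz":0,"ax":0,"ay":0,"az":0},{"dx":0.105,"dy":0.03,"dz":0,"ax":0,"ay":0,"az":0},{"dx":0.14,"dy":0.04,"dz":0,"ax":0,"ay":0,"az":0},{"dx":0.175,"dy":0.05,"dz":0,"ax":0,"ay":0,"az":0}]' 255
python3 -m handwheel '[{"dx":0.015,"dy":0.005,"dz":0,"ax":0,"ay":0,"az":0},{"dx":0.026,"dy":0.0084,"dz":0,"ax":0,"ay":0,"az":0},{"dx":0.026,"dy":0.0084,"dz":0,"ax":0,"ay":0,"az":0},{"dx":0.026,"dy":0.0084,"dz":0,"ax":0,"ay":0,"az":0}]' 255
python3 st.py
python3 - <<'E'
from h import *
from plant import manip
f=manip.grab_frame("scene"); cv2.imwrite("pics/scene8.png",f["image"])
E
```

```text
time: 53.3
tool_pos: [0.3972, -0.3188, 0.2848]
tool_rot: [-0.001, 0.708, 0.706, 0.0]
contact_force: [0.5, -0.1, -3.3]
gripper_width: 0.376
time: 53.92
tool_pos: [0.4386, -0.1721, 0.2918]
tool_rot: [-0.002, 0.708, 0.706, -0.0]
contact_force: [-0.2, -0.0, -2.2]
gripper_width: 0.375
time: 54.55
tool_pos: [0.4886, 0.0024, 0.2918]
tool_rot: [-0.002, 0.708, 0.706, -0.001]
contact_force: [0.3, -0.1, -2.8]
gripper_width: 0.379
time: 55.05
tool_pos: [0.4982, 0.0254, 0.2943]
tool_rot: [-0.0, 0.709, 0.706, -0.0]
contact_force: [0.0, -0.3, -3.9]
gripper_width: 0.38
t 55.05 pos [0.4982 0.0254 0.2943] g 0.38 F [ 0.05 -0.29 -3.94] 
R [[0.0043, 1.0, -0.0004], [1.0, -0.0043, -0.0004], [-0.0004, -0.0004, -1.0]] j [-0.1  -0.28  1.82 -0.    1.61 -1.66]
```

View pics/scene8.png

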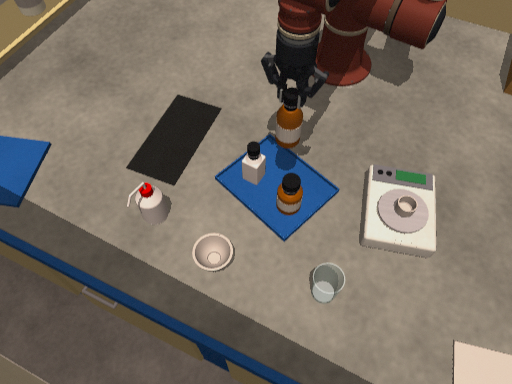

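The square bottle and the jar are back at the same pixels as at the start. I'll lower the tall bottle from .294 to .130, then feel for contact.

```bash
python3 -m handwheel '[{"dx":0,"dy":0,"dz":0.02,"ax":0,"ay":0,"az":0},{"dx":0,"dy":0,"dz":0.055,"ax":0,"ay":0,"az":0},{"dx":0,"dy":0,"dz":0.09,"ax":0,"ay":0,"az":0},{"dx":0,"dy":0,"dz":0.12,"ax":0,"ay":0,"az":0},{"dx":0,"dy":0,"dz":0.14,"ax":0,"ay":0,"az":0}]' 255
python3 -m handwheel '[{"dx":0,"dy":0,"dz":0.01,"ax":0,"ay":0,"az":0},{"dx":0,"dy":0,"dz":0.018,"ax":0,"ay":0,"az":0},{"dx":0,"dy":0,"dz":0.022,"ax":0,"ay":0,"az":0},{"dx":0,"dy":0,"dz":0.022,"ax":0,"ay":0,"az":0},{"dx":0,"dy":0,"dz":0.022,"ax":0,"ay":0,"az":0}]' 255
python3 st.py
```

```text
time: 55.72
tool_pos: [0.4968, 0.0258, 0.1513]
tool_rot: [-0.001, 0.709, 0.706, -0.001]
contact_force: [-0.4, -0.4, -3.5]
gripper_width: 0.382
time: 56.35
tool_pos: [0.4989, 0.026, 0.1333]
tool_rot: [0.001, 0.708, 0.706, 0.0]
contact_force: [-0.5, -0.1, -2.6]
gripper_width: 0.378
t 56.35 pos [0.4989 0.026  0.1333] g 0.378 F [-0.47 -0.1  -2.57] 
R [[0.0032, 1.0, 0.0014], [1.0, -0.0032, -0.0002], [-0.0002, 0.0014, -1.0]] j [-0.1  -0.17  2.   -0.    1.32 -1.66]
```

```bash
python3 -m handwheel '[{"dx":0,"dy":-0.0005,"dz":0.002,"ax":0,"ay":0,"az":0},{"dx":0,"dy":-0.0005,"dz":0.004,"ax":0,"ay":0,"az":0},{"dx":0,"dy":-0.0005,"dz":0.005,"ax":0,"ay":0,"az":0},{"dx":0,"dy":-0.0005,"dz":0.005,"ax":0,"ay":0,"az":0},{"dx":0,"dy":-0.0005,"dz":0.005,"ax":0,"ay":0,"az":0}]' 255
python3 -m handwheel '[{"dx":0,"dy":0,"dz":0.001,"ax":0,"ay":0,"az":0},{"dx":0,"dy":0,"dz":0.001,"ax":0,"ay":0,"az":0}]' 255
python3 -m handwheel '[{"dx":0,"dy":0,"dz":0.001,"ax":0,"ay":0,"az":0},{"dx":0,"dy":0,"dz":0.001,"ax":0,"ay":0,"az":0}]' 255
python3 st.py
```

```text
time: 56.98
tool_pos: [0.4979, 0.026, 0.1275]
tool_rot: [0.0, 0.708, 0.706, 0.0]
contact_force: [-0.9, 0.4, -3.1]
gripper_width: 0.381
time: 57.22
tool_pos: [0.4978, 0.0261, 0.1264]
tool_rot: [-0.0, 0.708, 0.706, -0.0]
contact_force: [-1.0, -0.0, -3.2]
gripper_width: 0.381
time: 57.48
tool_pos: [0.4978, 0.0261, 0.1254]
tool_rot: [-0.0, 0.708, 0.706, -0.0]
contact_force: [-0.2, -0.1, -3.6]
gripper_width: 0.374
t 57.475 pos [0.4978 0.0261 0.1254] g 0.374 F [-0.16 -0.06 -3.6 ] 
R [[0.0033, 1.0, -0.0003], [1.0, -0.0033, 0.0], [0.0, -0.0003, -1.0]] j [-0.1  -0.16  2.   -0.    1.3  -1.66]
```

```bash
python3 -m handwheel '[{"dx":0,"dy":-0.0003,"dz":0.0007,"ax":0,"ay":0,"az":0},{"dx":0,"dy":-0.0003,"dz":0.0007,"ax":0,"ay":0,"az":0}]' 255
python3 -m handwheel '[{"dx":0,"dy":0,"dz":0.0005,"ax":0,"ay":0,"az":0},{"dx":0,"dy":0,"dz":0.0005,"ax":0,"ay":0,"az":0}]' 255
python3 st.py
```

```text
time: 57.72
tool_pos: [0.4977, 0.0261, 0.1249]
tool_rot: [0.0, 0.708, 0.706, 0.0]
contact_force: [-0.7, 0.1, -2.9]
gripper_width: 0.374
time: 57.98
tool_pos: [0.4979, 0.026, 0.1249]
tool_rot: [0.0, 0.708, 0.706, 0.0]
contact_force: [-0.0, 0.3, 0.2]
gripper_width: 0.38
t 57.975 pos [0.4979 0.026  0.1249] g 0.38 F [-0.04  0.33  0.17] 
R [[0.0033, 1.0, 0.0006], [1.0, -0.0033, -0.0], [-0.0, 0.0006, -1.0]] j [-0.1  -0.16  2.    0.    1.3  -1.66]
```

Contact is at .1249, the same height as the grasp. I'll release, rise, move clear toward the robot side and check.

```bash
python3 -m handwheel '[{"dx":0,"dy":0,"dz":0,"ax":0,"ay":0,"az":0},{"dx":0,"dy":0,"dz":0,"ax":0,"ay":0,"az":0},{"dx":0,"dy":0,"dz":0,"ax":0,"ay":0,"az":0},{"dx":0,"dy":0,"dz":0,"ax":0,"ay":0,"az":0}]' 0
python3 -m handwheel '[{"dx":0,"dy":0,"dz":-0.02,"ax":0,"ay":0,"az":0},{"dx":0,"dy":0,"dz":-0.05,"ax":0,"ay":0,"az":0},{"dx":0,"dy":0,"dz":-0.09,"ax":0,"ay":0,"az":0},{"dx":0,"dy":0,"dz":-0.13,"ax":0,"ay":0,"az":0},{"dx":-0.04,"dy":0,"dz":-0.14,"ax":0,"ay":0,"az":0}]' 0
python3 -m handwheel '[{"dx":-0.05,"dy":-0.01,"dz":0,"ax":0,"ay":0,"az":0},{"dx":-0.1,"dy":-0.02,"dz":0,"ax":0,"ay":0,"az":0},{"dx":-0.15,"dy":-0.03,"dz":0,"ax":0,"ay":0,"az":0},{"dx":-0.2,"dy":-0.04,"dz":0,"ax":0,"ay":0,"az":0},{"dx":-0.25,"dy":-0.05,"dz":0,"ax":0,"ay":0,"az":0}]' 0
python3 -m handwheel '[{"dx":0,"dy":0,"dz":0,"ax":0,"ay":0,"az":0},{"dx":0,"dy":0,"dz":0,"ax":0,"ay":0,"az":0},{"dx":0,"dy":0,"dz":0,"ax":0,"ay":0,"az":0}]' 0
python3 st.py
python3 - <<'E'
from h import *
from plant import manip
V,U=np.mgrid[:384,:512]
for n in ["top","scene"]:
    f=manip.grab_frame(n); cv2.imwrite(f"pics/{n}9.png",f["image"]);P=cloud(f);Z=P[...,2];f0=np.load(n+"0.npz");Z0=cloud(f0); 
    for nm,x,y,zt,r in [("tall",.498,.027,.154,.017),("sq",.5255,-.0505,.136,.016),("squat",.565,.07,.122,.022),("cruc",.4965,.335,.106,.023),("wash",.765,-.225,.155,.03),("beaker",.744,.236,.095,.035)]:
        o=[]
        for g,Q in ((f0,Z0),(f,P)):
            m=(abs(Q[...,2]-zt-.001)<.006)&(np.hypot(Q[...,0]-x,Q[...,1]-y)<r+.01)
            if m.sum()<5: o.append(None);continue
            q=rayz(g,U[m],V[m],zt); o.append(np.round(1000*(q.max(0)+q.min(0))[:2]/2,1))
        print(n,nm,"start",o[0],"now",o[1])
    d=np.abs(f["image"].astype(int)-f0["image"]).max(-1); print("mortar diff",d[120:160,255:290].max() if n=="top" else d[230:275,190:236].max())
E
```

```text
time: 58.48
tool_pos: [0.4977, 0.026, 0.1244]
tool_rot: [0.0, 0.708, 0.706, 0.0]
contact_force: [0.0, 0.6, -0.0]
gripper_width: 1.002
time: 59.1
tool_pos: [0.499, -0.0132, 0.2683]
tool_rot: [0.002, 0.707, 0.707, 0.002]
contact_force: [0.5, -0.3, -1.4]
gripper_width: 0.998
time: 59.72
tool_pos: [0.4461, -0.2654, 0.2644]
tool_rot: [0.0, 0.708, 0.706, 0.0]
contact_force: [0.8, 0.3, -0.0]
gripper_width: 0.997
time: 60.1
tool_pos: [0.447, -0.2627, 0.2643]
tool_rot: [0.0, 0.708, 0.707, 0.0]
contact_force: [-0.5, 0.2, 0.7]
gripper_width: 1.0
t 60.1 pos [ 0.447  -0.2627  0.2643] g 1.0 F [-0.51  0.15  0.67] 
R [[0.0017, 1.0, 0.0002], [1.0, -0.0017, 0.0002], [0.0002, 0.0002, -1.0]] j [-0.68 -0.22  1.82  0.    1.55 -2.24]
top tall start [496.4  27.9] now [496.4  26.7]
top sq start [523.7 -50.1] now [523.7 -48.9]
top squat start [564.8  70.1] now [566.1  71.4]
top cruc start None now [496.7 336.1]
top wash start [ 763.  -225.6] now [ 763.  -224.4]
top beaker start [742.7 236.7] now [742.7 236.7]
mortar diff 7
scene tall start [499.9  26.4] now [499.7  25.5]
scene sq start [526.7 -51.2] now [527.  -50.3]
scene squat start [567.8  68.8] now [568.3  69.8]
scene cruc start None now [499.1 335. ]
scene wash start [ 766.3 -226.3] now [ 767.9 -226.8]
scene beaker start [743.7 235. ] now [743.7 235. ]
mortar diff 10
```

View pics/scene9.png

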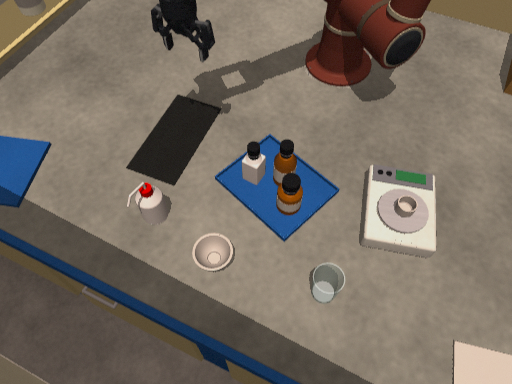

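View pics/top9.png

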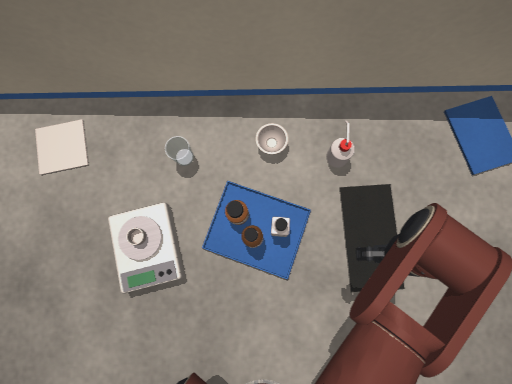

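In both views the bottles are back in the tray, the crucible stands on the pan, and the bystanders look untouched. I'll hand it in.

```bash
python3 -c "
from plant import manip
print(manip.job_done())"
```

```text
the job is handed in; nothing more can be done
None
```

The job is done and handed in at about 60 s of the 144 s allowed. I moved the tall, square and squat bottles onto the mat by their caps and set the crucible upright on the balance pan. Then I put the squat, square and tall bottles back, in that order.

**Last checks (top and scene cameras, gripper clear of everything):**
- **Bottles:** all three are upright and within about 2 mm of where they started.
- **Crucible:** it stands upright about 2 mm from the measured pan centre.
- **Bystanders:** the beaker showed no shift and the mortar no visible change. The wash bottle read 1–2 mm off, which is about the camera error, and nothing ever touched it.

**What disagreed or went less well:**
- When I first set the squat jar on the mat, the arm overshot and the wrist force briefly read about 40 N. That was the jar's base pressing on the mat, not the arm or gripper body, and well under the 120 N wrist limit. I lowered everything more gently after that.
- The two fixed cameras disagree by 2–3 mm in absolute position, so I compared start and end positions within each camera.

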